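Unnest the clamped measuring cups and sort them into size rows

TASK

Swing the toggle clamp over onto the feet of the two big cups in the jig so that it holds them down, and with the clamp still on pull all the nested middle and small cups out of them, clear of the jig. Only then swing the clamp fully back and clear the big cups too. In the end every cup, also the stray middle one on the bench, stands upright between the rails of the row of its own size (big cups in the wide row, middle in the middle row, small in the narrow one), the clamp is left thrown back, and the wax tin and glue brush are left alone.

Things in the scene. Friction and masses are not known exactly. Their poses are not given: they have to be found in the camera images.
- big_a: big silvery aluminium cup, open top: round body 62 mm outside diameter (wall 3 mm, inside 56 mm), 43 mm high in all, on a round foot flange 88 mm in diameter and 6 mm thick, which is also its floor (inner floor 6 mm above the origin); 0.2 kg. Origin: centre of its underside, z up. Starts in one nest of the jig (nest_a)
- big_b: a second big cup, same as big_a; starts in the other nest (nest_b)
- mid_a: middle brass cup, open top: straight, 44 mm outside diameter (inside 38 mm), 62 mm high, floor 4 mm thick; 0.1 kg. Origin: centre of its underside, z up. Starts nested in big_a, its rim 25 mm above the big cup's rim. May be absent
- mid_b: same as mid_a, starts nested in big_b. May be absent
- mid_stray: a middle brass cup like mid_a (44 mm diameter, 62 mm high), standing by itself on the bench to one side. Origin: centre of its underside, z up
- small_a: small copper cup, open top: straight, 28 mm outside diameter, 82 mm high; 0.07 kg. Origin: centre of its underside, z up. Starts nested in mid_a (its rim 24 mm above that cup's rim), or directly in big_a if mid_a is absent. May be absent
- small_b: same as small_a, starts nested in mid_b or else directly in big_b. May be absent
- jig: fixed plywood base plate 200 x 220 mm, 10 mm thick; origin: centre of its underside. Its x axis points from the nests to the clamp hinge (roughly away from the robot); nests at x = -50 mm, y = +54 and -54 mm, each with four locating pins 7 mm high round the flange. The clamp rises to 145 mm above the bench when clamped and 155 mm when thrown back: carry things over it
- nest_a (a point): on top of the base plate at the centre of the nest of big_a
- nest_b (a point): on top of the base plate at the centre of the nest of big_b
- clamp (a joint): toggle clamp, rad: 0 = swung forward, its black toe pad (34 mm wide) presses both foot flanges between the big cups; 1.85 = thrown fully back (start). Over centre at about 0.98: from there it falls slowly to the nearer end (0.2 N m at the ends). Turns about the jig's y axis through clamp_hinge; growing values raise the toe and swing the lever back, away from the nests
- clamp_knob (a point): centre of the red ball knob, 24 mm in diameter, at the end of the clamp's lever (10 mm bar straight from the hinge), 90 mm from the hinge axis. Clamped: 38 mm towards the nests (jig -x) from the hinge and 82 mm above it; thrown back: 89 mm behind (+x) and 14 mm above. Pinched across the jig's y it pivots between the fingers
- clamp_hinge (a point): centre of the clamp's hinge pin, which lies along the jig's y axis, at jig x = +40 mm, 50 mm above the bench; fixed
- board: fixed grey sorting board 220 x 310 mm, 6 mm thick, that carries the three rows; origin: centre of its underside, its x axis along the rows
- row_wide: fixed wooden row for big cups, along its x axis: 210 mm long, open at the ends, floor 3 mm above its origin, two rails 5 mm thick and 10 mm high (above the origin), 100 mm apart inside; origin: centre of its underside
- row_middle: row for middle cups, like row_wide, rails 56 mm apart inside; rows stand 100 mm apart side by side in any order
- row_narrow: row for small cups, like row_wide, rails 40 mm apart inside
- wax_tin: bystander: flat round green and white tin, 73 mm in diameter, 26 mm high; leave it alone. Origin: centre of its underside
- glue_brush: bystander: red-handled brush, 192 x 32 x 14 mm, lying on the bench between jig and board; leave it alone. Origin: centre of its underside

How it is judged:
On the way, in this order (a step that is already met when the one before it is completed fails the run):
1. the clamp is swung over onto the feet of both big cups (value of joint clamp below 0.08 rad), for 0.3 s.
2. with the clamp still on, all nested middle and small cups are pulled out of the big cups, at least 70 mm from either nest's centre (horizontal distance between each of mid_a, mid_b, small_a, small_b and nest_a above 0.07 m and horizontal distance between each of mid_a, mid_b, small_a, small_b and nest_b above 0.07 m and value of joint clamp below 0.12 rad), for 0.2 s.
3. the clamp is swung fully back (value of joint clamp above 1.5 rad), for 0.2 s.
At the end, for the whole second after the job is handed in: every cup present stands upright (within 0.12 rad) and at rest on the floor of the row of its size, its centre within 12 mm of the row's centre line and within 105 mm of the row's middle along it (over the row); the clamp reads over 1.5 (x of big_a in the frame of row_wide between -0.105 and 0.105 m and y of big_a in the frame of row_wide between -0.012 and 0.012 m and z of big_a in the frame of row_wide between -0.002 and 0.008 m and angle between each of big_a, big_b, mid_a, mid_b, mid_stray, small_a, small_b's own z axis and vertical below 0.12 rad and linear speed of each of big_a, big_b, mid_a, mid_b, mid_stray, small_a, small_b below 0.02 m/s and x of big_b in the frame of row_wide between -0.105 and 0.105 m and y of big_b in the frame of row_wide between -0.012 and 0.012 m and z of big_b in the frame of row_wide between -0.002 and 0.008 m and x of mid_a in the frame of row_middle between -0.105 and 0.105 m and y of mid_a in the frame of row_middle between -0.012 and 0.012 m and z of mid_a in the frame of row_middle between -0.002 and 0.008 m and x of mid_b in the frame of row_middle between -0.105 and 0.105 m and y of mid_b in the frame of row_middle between -0.012 and 0.012 m and z of mid_b in the frame of row_middle between -0.002 and 0.008 m and x of mid_stray in the frame of row_middle between -0.105 and 0.105 m and y of mid_stray in the frame of row_middle between -0.012 and 0.012 m and z of mid_stray in the frame of row_middle between -0.002 and 0.008 m and x of small_a in the frame of row_narrow between -0.105 and 0.105 m and y of small_a in the frame of row_narrow between -0.012 and 0.012 m and z of small_a in the frame of row_narrow between -0.002 and 0.008 m and x of small_b in the frame of row_narrow between -0.105 and 0.105 m and y of small_b in the frame of row_narrow between -0.012 and 0.012 m and z of small_b in the frame of row_narrow between -0.002 and 0.008 m and value of joint clamp above 1.5 rad); the robot touches nothing.
It fails at once if the wax tin or the glue brush is moved more than 30 mm (distance of any of wax_tin, glue_brush from where it was at the start of the episode above 0.03 m).
It fails at once if a big cup is dragged out of its nest from under the closed clamp (value of joint clamp below 0.12 rad and (distance between big_a and nest_a above 0.03 m or distance between big_b and nest_b above 0.03 m)).
Of mid_a, mid_b, small_a, small_b only 2 to 4 are there at a start; the rules pass over those that are not, and their reading is None.
At some moment in a run one of mid_stray may be knocked a few centimetres aside while the robot is not near it.
Once in a run the grip may slacken for a moment while it holds something.
It also fails if it takes over 210 s, if anything falls off the work surface, if the arm or the gripper's body presses on something with over 40 N, if the wrist force passes 120 N, or if a joint passes its speed limit or range.

ROBOT

A 7-joint arm with a two-finger parallel gripper is mounted at the origin on a cart in front of the work surface, level with it; the furniture and walls round the work are solid. World frame = base frame: x ahead of the robot, y to its left, z up, the work surface at z = 0. Lengths are in m, angles in rad, forces in N, time in s.
With the tool pointing down it reaches from about 0.425 to 0.95 m from the base axis. Payload 16.7 kg.
Tool frame: the origin (TCP) lies midway between the tips of the shut fingers; the grasp point (between the pads) lies bot.tcp_to_grasp behind it (bot.tcp_to_grasp is the distance from the TCP to the grasp point, in m); z points along the fingers, y is the line along which they close (so a half turn about z gives the same grasp; the last joint's range is limited). The gripper opens to 94 mm and grips with 3 to 60 N. Pads are 16 mm wide; open, the fingers measure 119 mm over their backs; the gripper's body (75 mm by 177 mm) begins 78 mm behind the grasp point.
Start: joints at [1.111, 0.426, 0.074, 1.606, -0.034, 1.111, -0.067], TCP at [0.206, -0.643, 0.205] pointing down, gripper open.
Joint ranges: [-2.85, 2.85], [-0.5, 2.14], [-1.23, 1.37], [0.21, 2.46], [-1.02, 4.16], [0.16, 2.05], [-2.73, 2.73]. Speed limits (rad/s): [1.89, 1.89, 2.39, 2.39, 3.01, 3.01, 3.01].

INTERFACE

Orientations are given as a unit quaternion [x, y, z, w].
In Python, from station import bot, capture, camera_params, workorder gives the robot as it stands.
- The arm moves only by the tool apply_moves, never from a script. Its argument "deltas" is a list of rows, each an object with "slide": the shift along the world's x, y, z in mm, a list of three; "rot": the turn, a rotation vector about the world's x, y, z in degrees, a list of three; "fingers": the finger opening in mm, from 0 to 94. In form: [{"slide": [dx, dy, dz], "rot": [rx, ry, rz], "fingers": fingers}, ...]. A call has 1 to 12 rows; each row is the pose to reach, as a shift and turn from the pose commanded when the call began; what a row does not reach only later rows make up. A row lasts 1/12 s, in which the tool goes at most 41.7 mm and 7.16 degrees, less where a joint would pass 70% of its speed; a pose out of reach is approached as far as the arm can. A call with a gripper value outside its range is refused whole. The fingers move at their own pace and stop on an object; "force" is the grip in N (left out, the last holds). Time passes only in rows, so rows that repeat a pose let the fingers close. It gives the time, the measured TCP pose, the force, the opening and the grip force at its end, in the units of the state.
- bot.get_state(): the state, without advancing time (a new reading comes with each control period).
- capture(name): name is "scene" or "side" or "wrist"; returns the picture (420x560x3 uint8, red, green, blue); there is no depth.
- camera_params(name): a dict with "intrinsics" (3x3 intrinsics, pixels), "R" (3x3) and "t" (3): a world point X has camera coordinates R X + t. Camera axes: x right, y down, z forward; pixel columns grow to the right and rows downward; lengths in m; the calibration is good to about 2 mm. The wrist camera is an equidistant fisheye: a pixel r from the principal point sees the ray r / f radians off the axis. A picture is of the moment at which its call begins: read the wrist's pose just before it. camera_params takes no time and is no camera call; for the wrist camera it gives the pose at the moment of the call.
- workorder.hand_in(): hands the job in; it is judged then, once.
The state is a dict: "time": time; "joints": joint angles; "joint_vel": joint speeds; "tau": joint torques, N m; "tcp_pos": TCP position; "orientation": TCP orientation; "contact_force": force on the tool from outside, world axes, zero at the start; "ft_torque": the same for the moment, N m; "gripper_width": finger opening in m; "grasp_force": force on a finger pad.
Only numpy, scipy, OpenCV 4.12 (cv2) and the standard library are available. Lean on these libraries where they do the work, as an engineer would, in place of code of your own. Each camera call takes 0.05 s, during which the arm holds its last target. There are 200 camera calls.

## Working session

There is one attempt and no reset: what is moved stays moved. The work goes in short steps, Python scripts to look and compute and a tool call to move; the robot and the scene stay as the last step left them, time stands still between calls to the robot, and variables do not carry over. Pictures are saved under pics/ and viewed, at most 14 in all, crops included, and the job is handed in when it is done.

Besides the shell and the picture viewer there is one more tool, called after "Call:" as name([rows], argument=value, ...), one row to a line, values as JSON. apply_moves: Moves the arm, as the interface text tells. Its arguments: {"type":"object","properties":{"deltas":{"type":"array"},"force":{"type":"number"}},"required":["deltas"]}

```bash
ls; mkdir -p pics; python3 - <<'E'
from station import bot,capture,camera_params
import cv2,numpy as np
print(bot.get_state(), bot.tcp_to_grasp)
for n in ("scene","side","wrist"):
    p=camera_params(n); print(n,p)
    im=capture(n); cv2.imwrite(f"pics/{n}0.png",im[:,:,::-1])
E
```

```text
pics
{'time': 0.0, 'joints': array([ 1.11151088,  0.4267354 ,  0.07383118,  1.60662747, -0.03411308,
        1.11084108, -0.06708594]), 'joint_vel': array([-8.20434925e-04, -1.30887799e-03,  1.31625866e-03, -5.07056122e-04,
       -1.71767457e-04, -1.81526595e-05, -6.05792943e-04]), 'tau': array([ 1.02517039e-03, -9.35790968e+01,  3.66751000e+00, -4.54194760e+01,
       -4.86783148e-02,  2.01699481e-02,  1.57522823e-04]), 'tcp_pos': array([ 0.20561755, -0.64242773,  0.20476375]), 'orientation': array([ 9.88028330e-01,  1.54271063e-01, -1.43855479e-04, -6.60791393e-04]), 'contact_force': array([ 0.93162051,  0.00366635, -0.24637176]), 'ft_torque': array([ 0.00982203, -0.01973625,  0.04224484]), 'grasp_force': 0.0, 'gripper_width': 0.09381462557113618} 0.0188
scene {'intrinsics': array([[419.43920361,   0.        , 276.05884152],
       [  0.        , 419.43920361, 204.51851454],
       [  0.        ,   0.        ,   1.        ]]), 'R': array([[-7.42136199e-01, -6.70249058e-01,  2.50115010e-04],
       [-3.79539048e-01,  4.19938638e-01, -8.24379555e-01],
       [ 5.52434587e-01, -6.11896838e-01, -5.66037354e-01]]), 't': array([0.37983992, 0.26614593, 1.06647149])}
side {'intrinsics': array([[397.94681879,   0.        , 272.45909163],
       [  0.        , 397.94681879, 203.87991171],
       [  0.        ,   0.        ,   1.        ]]), 'R': array([[ 0.99992757,  0.00965222,  0.00718898],
       [ 0.01024766, -0.36958885, -0.92913889],
       [-0.00631129,  0.92914526, -0.36966099]]), 't': array([-0.50832988,  0.10089279,  1.36392146])}
wrist {'intrinsics': array([[325.1922621 ,   0.        , 276.31892991],
       [  0.        , 325.1922621 , 206.26883638],
       [  0.        ,   0.        ,   1.        ]]), 'R': array([[ 0.30501125, -0.95234653, -0.00205661],
       [-0.92251668, -0.29599244,  0.24769223],
       [-0.23649758, -0.07365166, -0.96883659]]), 't': array([-0.67356619, -0.02553463,  0.38918868])}
```

View pics/scene0.png

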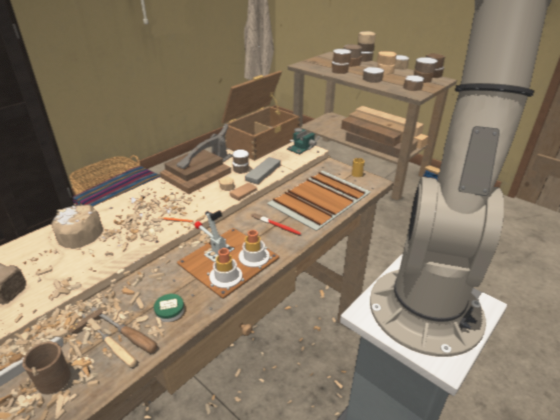

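View pics/side0.png

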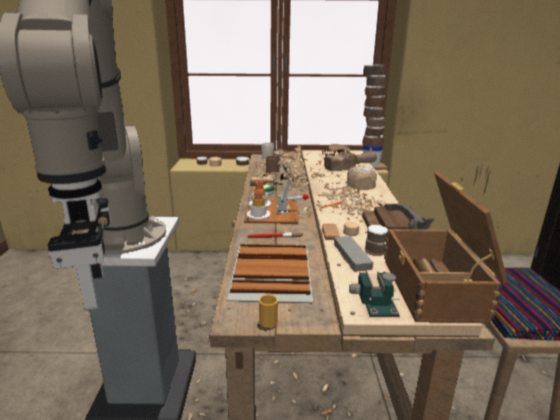

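Scene shows the jig around (228,258) with two stacks, tin at (168,305), brush (280,225), board (320,195), stray at (358,168). I enlarge both.

```bash
cat > h.py <<'E'
from station import bot,capture,camera_params
import cv2,numpy as np
def ray(p,u,v):
    K=p["intrinsics"];R=p["R"];t=p["t"]
    x=np.array([(u-K[0,2])/K[0,0],(v-K[1,2])/K[1,1]])
    return -R.T@t, R.T@np.array([x[0],x[1],1.])
def wray(p,u,v):
    K=p["intrinsics"];R=p["R"];t=p["t"]
    d=np.array([u-K[0,2],v-K[1,2]])/K[0,0];r=np.hypot(*d)
    return -R.T@t, R.T@np.array([*(np.sin(r)*d/max(r,1e-9)),np.cos(r)])
def onz(cd,z):
    c,d=cd; return c+d*(z-c[2])/d[2]
def proj(p,X):
    q=p["R"]@np.array(X,float)+p["t"]; K=p["intrinsics"]; return (K@(q/q[2]))[:2]
def wproj(p,X):
    q=p["R"]@np.array(X,float)+p["t"]; K=p["intrinsics"]
    s=np.hypot(q[0],q[1]); th=np.arctan2(s,q[2]); return K[:2,2]+K[0,0]*th*q[:2]/s
def tri(a,b):
    (c1,d1),(c2,d2)=a,b
    A=np.stack([d1,-d2],1); s=np.linalg.lstsq(A,c2-c1,rcond=None)[0]
    p,q=c1+s[0]*d1,c2+s[1]*d2; return (p+q)/2,np.linalg.norm(p-q)
E
python3 - <<'E'
from h import *
a=cv2.imread("pics/scene0.png")[140:320,130:390]; cv2.imwrite("pics/sc1.png",cv2.resize(a,None,fx=3,fy=3,interpolation=cv2.INTER_CUBIC))
b=cv2.imread("pics/side0.png")[150:340,210:330]; cv2.imwrite("pics/si1.png",cv2.resize(b,None,fx=3,fy=3,interpolation=cv2.INTER_CUBIC))
s=camera_params("scene");d=camera_params("side")
print("stray",onz(ray(s,358,176),0),onz(ray(d,268,326),0)); print("jig",onz(ray(s,228,262),0.01),"tin",onz(ray(s,169,310),0))
E
```

```text
stray [ 0.49297144 -0.44952841  0.        ] [ 0.50266561 -0.4758311   0.        ]
jig [0.49467639 0.22365259 0.01      ] tin [0.48157959 0.43870138 0.        ]
```

View pics/sc1.png

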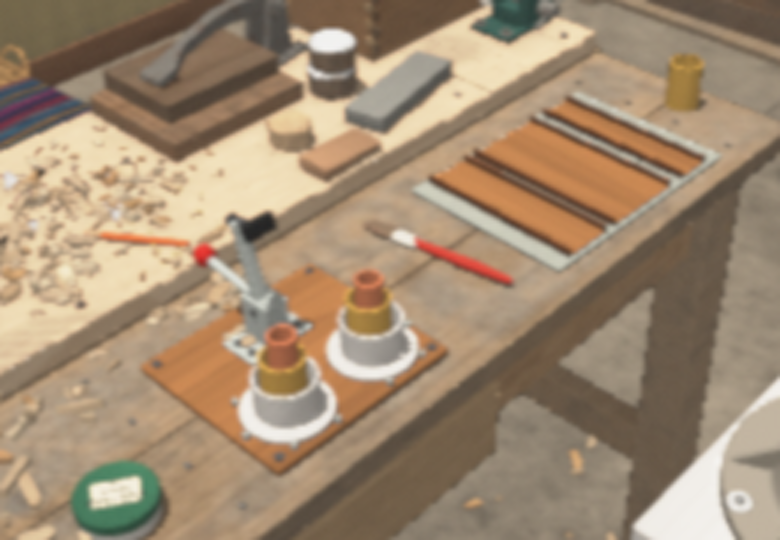

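View pics/si1.png

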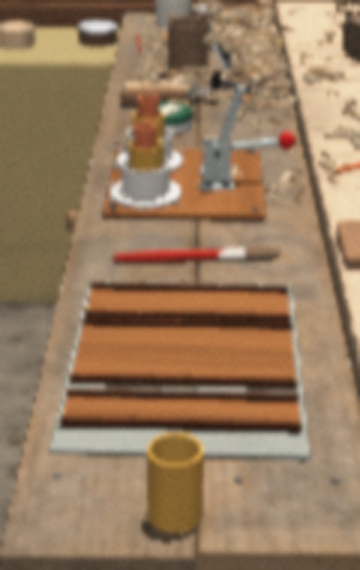

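Both stacks have middle and small cups (7 cups in all). The rows from the jig outward are middle, wide, narrow, and the knob is at crop (203,253). I compute rough poses from the corners.

```bash
python3 - <<'E'
from h import *
np.set_printoptions(precision=4,suppress=True)
s=camera_params("scene");d=camera_params("side");w=camera_params("wrist")
f=lambda u,v:(u/3+130,v/3+140); g=lambda u,v:(u/3+210,v/3+150)
for n,c,z in [("jig",[(145,370),(280,470),(445,350),(312,268)],.01),("board",[(415,188),(562,268),(718,155),(575,93)],.006)]:
    P=np.array([onz(ray(s,*f(*q)),z)[:2] for q in c]); print(n,P.tolist(),P.mean(0))
    e=[P[i]-P[(i+1)%4] for i in range(4)]; print([ (np.hypot(*x),np.degrees(np.arctan2(x[1],x[0]))) for x in e])
print("knob",tri(ray(s,*f(203,253)),ray(d,*g(287,140))))
print("stray",onz(ray(s,*f(685,60)),.062),onz(ray(d,*g(175,448)),.062))
print("brush",[onz(ray(s,*f(*q)),.007)[:2] for q in [(370,230),(512,282)]])
st=bot.get_state(); print("cam rel",-w["R"].T@w["t"]-st["tcp_pos"])
E
```

```text
jig [[0.5953140448143974, 0.32211719068861694], [0.40560953813545303, 0.32166945184327733], [0.4032675182863568, 0.11035997540169284], [0.5929224862383484, 0.10802226265013526]] [0.4993 0.2155]
[(np.float64(0.18970503505277683), np.float64(0.1352287248042425)), (np.float64(0.2113224547722984), np.float64(89.36499601927235)), (np.float64(0.18966937488635258), np.float64(179.29380024652497)), (np.float64(0.21410828513680952), np.float64(-90.63999887860265))]
board [[0.6185340587836088, -0.0782384513834159], [0.4009817791609441, -0.07237376154255093], [0.3966386830654149, -0.3737554199322781], [0.6138861530316435, -0.37801830605141085]] [ 0.5075 -0.2256]
[(np.float64(0.21763131428162547), np.float64(-1.5441833794217843)), (np.float64(0.3014129501156797), np.float64(89.17438952822076)), (np.float64(0.217289289668847), np.float64(178.87587163645992)), (np.float64(0.2998158839898969), np.float64(-90.8882653165978))]
knob (array([0.6354, 0.2102, 0.0635]), np.float64(0.004595044055510223))
stray [ 0.5049 -0.4577  0.062 ] [ 0.5029 -0.4599  0.062 ]
brush [array([0.5983, 0.0161]), array([ 0.4244, -0.0176])]
cam rel [0.0683 0.0222 0.1772]
```

Call:
apply_moves([
  {"slide": [40,0,20],"rot": [0,0,-6],"fingers": 94},
  {"slide": [80,20,50],"rot": [0,0,-12],"fingers": 94},
  {"slide": [120,50,80],"rot": [0,0,-17.7],"fingers": 94},
  {"slide": [150,80,100],"rot": [0,0,-17.7],"fingers": 94},
  {"slide": [185,105,120],"rot": [0,0,-17.7],"fingers": 94},
  {"slide": [215,130,140],"rot": [0,0,-17.7],"fingers": 94},
  {"slide": [245,155,150],"rot": [0,0,-17.7],"fingers": 94},
  {"slide": [270,180,150],"rot": [0,0,-17.7],"fingers": 94},
  {"slide": [270,180,150],"rot": [0,0,-17.7],"fingers": 94},
  {"slide": [270,180,150],"rot": [0,0,-17.7],"fingers": 94},
])

```text
time: 0.98
tcp_pos: [0.4823, -0.4567, 0.3566]
orientation: [1.0, 0.005, 0.002, -0.001]
contact_force: [0.4, 0.5, 0.5]
gripper_width: 0.0935
grasp_force: 0.0
```

Call:
apply_moves([
  {"slide": [0,40,10],"rot": [0,0,0],"fingers": 94},
  {"slide": [0,80,30],"rot": [0,0,0],"fingers": 94},
  {"slide": [0,120,50],"rot": [0,0,0],"fingers": 94},
  {"slide": [0,160,50],"rot": [0,0,0],"fingers": 94},
  {"slide": [0,200,50],"rot": [0,0,0],"fingers": 94},
  {"slide": [0,220,50],"rot": [0,0,0],"fingers": 94},
  {"slide": [0,220,50],"rot": [0,0,0],"fingers": 94},
  {"slide": [0,220,50],"rot": [0,0,0],"fingers": 94},
  {"slide": [0,220,50],"rot": [0,0,0],"fingers": 94},
])

```text
time: 1.73
tcp_pos: [0.4755, -0.2436, 0.4054]
orientation: [1.0, 0.0, -0.0, 0.0]
contact_force: [-0.4, -0.3, 0.1]
gripper_width: 0.0942
grasp_force: 0.0
```

```bash
python3 - <<'E'
from h import *
p=camera_params("wrist"); np.save("pb.npy",p,allow_pickle=True); cv2.imwrite("pics/w1.png",capture("wrist")[:,:,::-1])
E
```

Call:
apply_moves([
  {"slide": [0,40,0],"rot": [0,0,0],"fingers": 94},
  {"slide": [0,80,0],"rot": [0,0,0],"fingers": 94},
  {"slide": [0,120,0],"rot": [0,0,0],"fingers": 94},
  {"slide": [0,160,0],"rot": [0,0,0],"fingers": 94},
  {"slide": [0,200,0],"rot": [0,0,0],"fingers": 94},
  {"slide": [0,240,0],"rot": [0,0,0],"fingers": 94},
  {"slide": [0,280,0],"rot": [0,0,0],"fingers": 94},
  {"slide": [0,320,0],"rot": [0,0,0],"fingers": 94},
  {"slide": [0,360,0],"rot": [0,0,0],"fingers": 94},
  {"slide": [0,400,0],"rot": [0,0,0],"fingers": 94},
  {"slide": [0,430,0],"rot": [0,0,0],"fingers": 94},
  {"slide": [0,430,0],"rot": [0,0,0],"fingers": 94},
])

```text
time: 2.78
tcp_pos: [0.4753, 0.1923, 0.405]
orientation: [1.0, 0.003, -0.001, -0.001]
contact_force: [-0.3, 0.6, 0.1]
gripper_width: 0.0939
grasp_force: 0.0
```

Call:
apply_moves([
  {"slide": [0,0,0],"rot": [0,0,0],"fingers": 94},
  {"slide": [0,0,0],"rot": [0,0,0],"fingers": 94},
  {"slide": [0,0,0],"rot": [0,0,0],"fingers": 94},
])

```text
time: 3.03
tcp_pos: [0.4764, 0.1855, 0.4053]
orientation: [1.0, -0.001, -0.0, 0.0]
contact_force: [0.7, -0.1, -1.4]
gripper_width: 0.094
grasp_force: 0.0
```

```bash
python3 - <<'E'
from h import *
p=camera_params("wrist"); np.save("pj.npy",p,allow_pickle=True); cv2.imwrite("pics/w2.png",capture("wrist")[:,:,::-1])
E
```

```text
(no output)
```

View pics/w1.png

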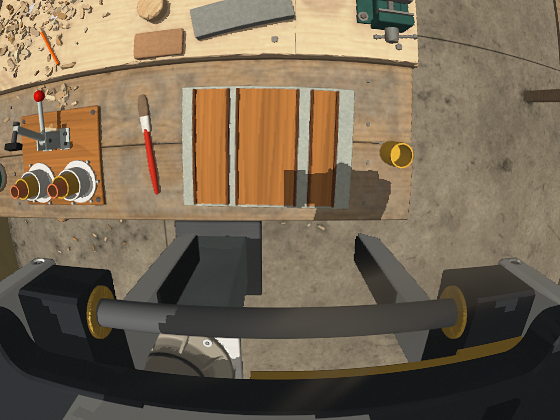

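View pics/w2.png

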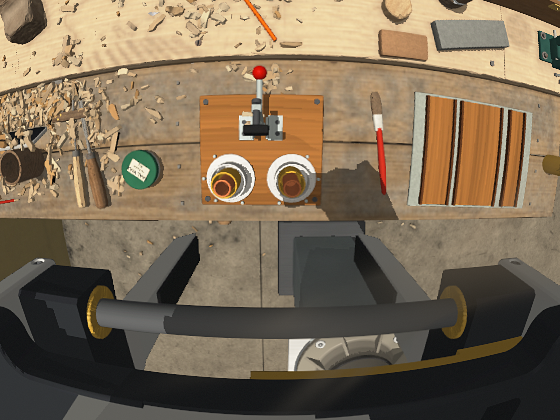

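w1: board corners about (182,88),(353,91),(347,208),(182,206), stray rim at (401,155). w2: flanges about (230,179) and (292,179), knob (260,73), jig corners (201,96),(323,96),(322,206),(201,205). I measure with masks.

```bash
python3 - <<'E'
from h import *
np.set_printoptions(precision=4,suppress=True)
pj=np.load("pj.npy",allow_pickle=True).item();pb=np.load("pb.npy",allow_pickle=True).item()
w2=cv2.imread("pics/w2.png");w1=cv2.imread("pics/w1.png")
h2=cv2.cvtColor(w2,cv2.COLOR_BGR2HSV);h1=cv2.cvtColor(w1,cv2.COLOR_BGR2HSV)
m=cv2.inRange(h2,(0,0,150),(180,45,255)); m[:140]=0;m[215:]=0;m[:,:195]=0;m[:,330:]=0
n,l,s,c=cv2.connectedComponentsWithStats(m)
# flange: pixels cast to z=.016, fit circle through convex hull in world
for x0,x1 in((195,262),(262,330)):
    mm=m.copy();mm[:,:x0]=0;mm[:,x1:]=0
    mm=cv2.morphologyEx(mm,cv2.MORPH_OPEN,np.ones((3,3)))
    v,u=np.nonzero(mm); W=np.array([onz(wray(pj,a,b),.016)[:2] for a,b in zip(u,v)],np.float32)
    (cc,r)=cv2.minEnclosingCircle(W); print("flange",np.array(cc),r)
k=cv2.inRange(h2,(0,150,120),(8,255,255))|cv2.inRange(h2,(174,150,120),(180,255,255));k[90:]=0;k[:,:240]=0;k[:,280:]=0;k[:60]=0
M=cv2.moments(k,True);q=(M["m10"]/M["m00"],M["m01"]/M["m00"]);print("knob",q,M["m00"],onz(wray(pj,*q),.064))
P=np.array([onz(wray(pj,*a),.01)[:2] for a in[(201,96),(323,96),(322,206),(201,205)]]);print("jig",P.tolist(),P.mean(0))
P=np.array([onz(wray(pb,*a),.006)[:2] for a in[(182.5,88),(353.5,91),(347.5,208),(182.5,206)]]);print("board",P.tolist(),P.mean(0))
o=cv2.inRange(h1,(5,110,110),(25,255,255))
for row in(110,135,160):
    r=o[row,175:360]>0; t=np.nonzero(np.diff(r.astype(int)))[0]+175.5
    print(row,[(float(a),onz(wray(pb,a,row),.009)[:2].round(4).tolist()) for a in t])
st=cv2.inRange(h1,(18,120,90),(32,255,255));st[:,:380]=0;st[:,420:]=0;st[:135]=0;st[175:]=0
print("stray box",cv2.boundingRect(st))
for z in(0.,.062): print(wproj(pb,(.5039,-.4588,z)))
E
```

```text
flange [0.4551 0.2683] 0.04327170550823212
flange [0.4543 0.1603] 0.0433373749256134
knob (258.74, 71.88) 150.0 [0.6333 0.2137 0.064 ]
jig [[0.6024358344169694, 0.31906752791550647], [0.5999161154572485, 0.10473944482527088], [0.4018078195446944, 0.10297572556023052], [0.40403821249274285, 0.32573393723213095]] [0.502  0.2131]
board [[0.6184469839019697, -0.07432755355216064], [0.6110927799694451, -0.37983286841565256], [0.3962634772559409, -0.375270810915449], [0.3999404017261948, -0.06611194091693787]] [ 0.5064 -0.2239]
110 [(195.5, [0.5766, -0.0992]), (226.5, [0.5745, -0.1553]), (238.5, [0.5739, -0.1766]), (296.5, [0.5734, -0.2778]), (312.5, [0.5739, -0.3059]), (334.5, [0.575, -0.3449])]
135 [(195.5, [0.5316, -0.0983]), (225.5, [0.53, -0.153]), (238.5, [0.5296, -0.1762]), (295.5, [0.5292, -0.2763]), (311.5, [0.5296, -0.3045]), (333.5, [0.5304, -0.3438])]
160 [(195.5, [0.4864, -0.0968]), (226.5, [0.4853, -0.1539]), (237.5, [0.4851, -0.1737]), (295.5, [0.4848, -0.2766]), (311.5, [0.4851, -0.3051]), (333.5, [0.4856, -0.3448])]
stray box (380, 141, 34, 28)
[392.1679 151.3288]
[404.4878 154.597 ]
```

Call:
apply_moves([
  {"slide": [26,5,-30],"rot": [0,0,0],"fingers": 56},
  {"slide": [52,10,-60],"rot": [0,0,0],"fingers": 56},
  {"slide": [78,14,-90],"rot": [0,0,0],"fingers": 56},
  {"slide": [104,18,-120],"rot": [0,0,0],"fingers": 56},
  {"slide": [130,22,-150],"rot": [0,0,0],"fingers": 56},
  {"slide": [157,26.5,-180],"rot": [0,0,0],"fingers": 56},
  {"slide": [157,26.5,-215],"rot": [0,0,0],"fingers": 56},
  {"slide": [157,26.5,-250],"rot": [0,0,0],"fingers": 56},
  {"slide": [157,26.5,-280],"rot": [0,0,0],"fingers": 56},
  {"slide": [157,26.5,-300],"rot": [0,0,0],"fingers": 56},
  {"slide": [157,26.5,-300],"rot": [0,0,0],"fingers": 56},
  {"slide": [157,26.5,-300],"rot": [0,0,0],"fingers": 56},
])

```text
time: 4.08
tcp_pos: [0.6328, 0.2125, 0.1052]
orientation: [1.0, -0.0, -0.001, 0.0]
contact_force: [-0.2, 0.2, 1.0]
gripper_width: 0.0558
grasp_force: 0.0
```

```bash
python3 - <<'E'
from h import *
s=bot.get_state();print(s["tcp_pos"],s["joints"]);p=camera_params("wrist");print(wproj(p,(.6335,.2136,.064)))
im=capture("wrist")[:,:,::-1];cv2.imwrite("pics/w3.png",im)
sc=capture("scene")[:,:,::-1][180:310,170:300];cv2.imwrite("pics/w3b.png",np.hstack([im,cv2.resize(sc,(240,420))[:,:]]))
E
```

```text
[0.63275183 0.21248595 0.10515461] [-0.09580079  0.5487741  -0.44684163  1.68448025  0.2761624   0.97285515
 -2.21368747]
[275.66077879 226.82099584]
```

View pics/w3b.png

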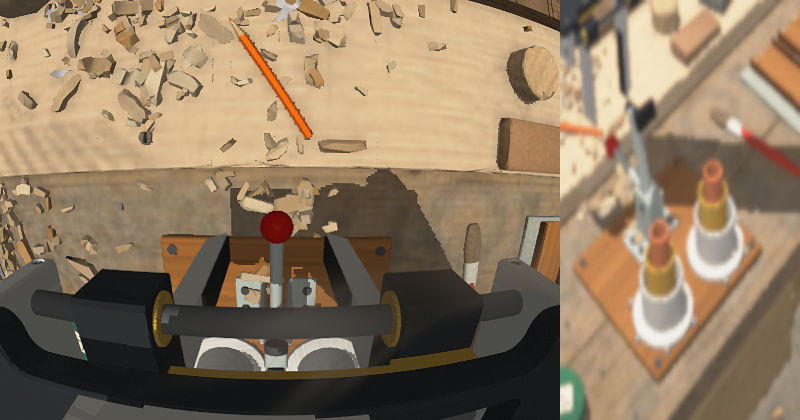

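Call:
apply_moves([
  {"slide": [1,1,-30],"rot": [0,0,0],"fingers": 56},
  {"slide": [1,1,-60],"rot": [0,0,0],"fingers": 56},
  {"slide": [1,1,-60],"rot": [0,0,0],"fingers": 56},
  {"slide": [1,1,-60],"rot": [0,0,0],"fingers": 10},
  {"slide": [1,1,-60],"rot": [0,0,0],"fingers": 10},
  {"slide": [1,1,-60],"rot": [0,0,0],"fingers": 10},
  {"slide": [1,1,-60],"rot": [0,0,0],"fingers": 10},
  {"slide": [1,1,-60],"rot": [0,0,0],"fingers": 10},
], force=20)

```text
time: 4.85
tcp_pos: [0.6346, 0.2142, 0.0469]
orientation: [1.0, 0.0, 0.001, 0.0]
contact_force: [-0.0, -18.5, 12.1]
gripper_width: 0.0262
grasp_force: 9.2
```

Call:
apply_moves([
  {"slide": [0,0,0],"rot": [0,0,0],"fingers": 10},
  {"slide": [0,0,0],"rot": [0,0,0],"fingers": 10},
])

```text
time: 5.02
tcp_pos: [0.6347, 0.2125, 0.0469]
orientation: [1.0, -0.0, 0.001, 0.001]
contact_force: [-2.7, -9.9, 12.3]
gripper_width: 0.0223
grasp_force: 20.0
```

Call:
apply_moves([
  {"slide": [-3.7,0,14.7],"rot": [0,0,0],"fingers": 10},
  {"slide": [-9.7,0,28.5],"rot": [0,0,0],"fingers": 10},
  {"slide": [-17.9,0,41.2],"rot": [0,0,0],"fingers": 10},
  {"slide": [-28.1,0,52.2],"rot": [0,0,0],"fingers": 10},
  {"slide": [-40,0,61.5],"rot": [0,0,0],"fingers": 10},
  {"slide": [-53.3,0,68.6],"rot": [0,0,0],"fingers": 10},
  {"slide": [-67.5,0,73.4],"rot": [0,0,0],"fingers": 10},
  {"slide": [-82.4,0,75.8],"rot": [0,0,0],"fingers": 10},
  {"slide": [-97.5,0,75.6],"rot": [0,0,0],"fingers": 10},
  {"slide": [-112.3,0,72.9],"rot": [0,0,0],"fingers": 10},
  {"slide": [-127,0,67.6],"rot": [0,0,0],"fingers": 10},
  {"slide": [-129,0,66],"rot": [0,0,0],"fingers": 10},
])

```text
time: 6.02
tcp_pos: [0.5026, 0.2137, 0.1126]
orientation: [1.0, 0.001, -0.0, 0.001]
contact_force: [-13.3, -9.0, 27.7]
gripper_width: 0.0225
grasp_force: 20.0
```

Call:
apply_moves([
  {"slide": [0,0,0],"rot": [0,0,0],"fingers": 10},
  {"slide": [0,0,0],"rot": [0,0,0],"fingers": 10},
  {"slide": [0,0,0],"rot": [0,0,0],"fingers": 10},
  {"slide": [0,0,0],"rot": [0,0,0],"fingers": 10},
])

```text
time: 6.35
tcp_pos: [0.5042, 0.2137, 0.113]
orientation: [1.0, 0.0, -0.0, 0.001]
contact_force: [-14.0, -8.8, 25.7]
gripper_width: 0.0228
grasp_force: 20.0
```

```bash
python3 - <<'E'
from h import *
im=capture("wrist")[:,:,::-1]
sc=capture("scene")[:,:,::-1][180:310,170:300];cv2.imwrite("pics/w4b.png",np.hstack([im[:,140:420],cv2.resize(sc,(420,420))[:,:]]))
E
```

```text
(no output)
```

View pics/w4b.png

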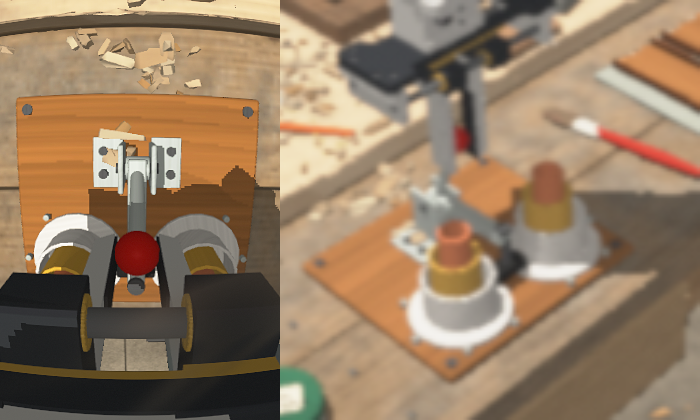

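```bash
python3 - <<'E'
from h import *
pj=np.load("pj.npy",allow_pickle=True).item();w2=cv2.imread("pics/w2.png")
for c in((.455,.2683),(.4543,.1603)):
    for z in(.102,.078): print(wproj(pj,(*c,z)), wproj(pj,(c[0]+.014,c[1],z)))
cv2.imwrite("pics/z2.png",cv2.resize(w2[145:210,200:320],None,fx=6,fy=6,interpolation=cv2.INTER_CUBIC))
E
```

```text
[222.34011195 187.1939207 ] [222.01947083 178.10114303]
[224.77894098 184.30463607] [224.4933641  175.61199987]
[293.62831139 187.38847159] [293.71361039 178.21958312]
[292.84692686 184.4754502 ] [292.92151354 175.71638063]
```

Call:
apply_moves([
  {"slide": [0,0,0],"rot": [0,0,0],"fingers": 50},
  {"slide": [0,0,0],"rot": [0,0,0],"fingers": 50},
  {"slide": [0,0,0],"rot": [0,0,0],"fingers": 50},
  {"slide": [0,0,35],"rot": [0,0,0],"fingers": 50},
  {"slide": [0,0,70],"rot": [0,0,0],"fingers": 50},
  {"slide": [0,0,70],"rot": [0,0,0],"fingers": 50},
])

```text
time: 6.95
tcp_pos: [0.5071, 0.2164, 0.1873]
orientation: [1.0, 0.001, 0.003, -0.002]
contact_force: [1.7, 0.1, 0.8]
gripper_width: 0.0497
grasp_force: 0.0
```

View pics/z2.png

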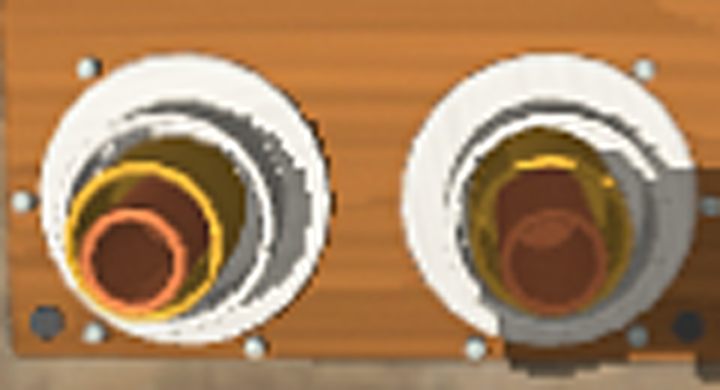

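Call:
apply_moves([
  {"slide": [-26,27,0],"rot": [0,0,0],"fingers": 50},
  {"slide": [-52,53.5,0],"rot": [0,0,0],"fingers": 50},
  {"slide": [-52,53.5,-30],"rot": [0,0,0],"fingers": 50},
  {"slide": [-52,53.5,-60],"rot": [0,0,0],"fingers": 50},
  {"slide": [-52,53.5,-85],"rot": [0,0,0],"fingers": 50},
  {"slide": [-52,53.5,-99],"rot": [0,0,0],"fingers": 50},
  {"slide": [-52,53.5,-99],"rot": [0,0,0],"fingers": 50},
  {"slide": [-52,53.5,-99],"rot": [0,0,0],"fingers": 10},
  {"slide": [-52,53.5,-99],"rot": [0,0,0],"fingers": 10},
  {"slide": [-52,53.5,-99],"rot": [0,0,0],"fingers": 10},
  {"slide": [-52,53.5,-99],"rot": [0,0,0],"fingers": 10},
  {"slide": [-52,53.5,-99],"rot": [0,0,0],"fingers": 10},
], force=25)

```text
time: 7.95
tcp_pos: [0.4535, 0.2686, 0.0836]
orientation: [1.0, 0.0, 0.001, -0.001]
contact_force: [0.2, 1.3, 7.9]
gripper_width: 0.0274
grasp_force: 25.0
```

Call:
apply_moves([
  {"slide": [0,0,0],"rot": [0,0,0],"fingers": 10},
  {"slide": [0,0,15],"rot": [0,0,0],"fingers": 10},
  {"slide": [0,0,45],"rot": [0,0,0],"fingers": 10},
  {"slide": [0,0,80],"rot": [0,0,0],"fingers": 10},
  {"slide": [0,0,115],"rot": [0,0,0],"fingers": 10},
  {"slide": [0,0,145],"rot": [0,0,0],"fingers": 10},
  {"slide": [0,0,168],"rot": [0,0,0],"fingers": 10},
  {"slide": [0,0,168],"rot": [0,0,0],"fingers": 10},
])

```text
time: 8.62
tcp_pos: [0.4543, 0.2694, 0.2556]
orientation: [1.0, 0.0, 0.003, -0.002]
contact_force: [0.3, -0.2, -0.3]
gripper_width: 0.0278
grasp_force: 25.0
```

Call:
apply_moves([
  {"slide": [5,-35,0],"rot": [0,0,0],"fingers": 10},
  {"slide": [10,-75,0],"rot": [0,0,0],"fingers": 10},
  {"slide": [15,-115,0],"rot": [0,0,0],"fingers": 10},
  {"slide": [20,-155,0],"rot": [0,0,0],"fingers": 10},
  {"slide": [25,-195,0],"rot": [0,0,0],"fingers": 10},
  {"slide": [25,-235,0],"rot": [0,0,0],"fingers": 10},
  {"slide": [25,-275,0],"rot": [0,0,0],"fingers": 10},
  {"slide": [20,-315,0],"rot": [0,0,0],"fingers": 10},
  {"slide": [15,-355,0],"rot": [0,0,0],"fingers": 10},
  {"slide": [10,-395,0],"rot": [0,0,0],"fingers": 10},
  {"slide": [5,-435,0],"rot": [0,0,0],"fingers": 10},
  {"slide": [3,-475,0],"rot": [0,0,0],"fingers": 10},
])

```text
time: 9.62
tcp_pos: [0.4545, -0.2088, 0.2505]
orientation: [1.0, 0.0, 0.0, 0.0]
contact_force: [0.9, -0.3, -0.4]
gripper_width: 0.0277
grasp_force: 25.0
```

Call:
apply_moves([
  {"slide": [0,-40,0],"rot": [0,0,0],"fingers": 10},
  {"slide": [0,-80,0],"rot": [0,0,0],"fingers": 10},
  {"slide": [0,-117,0],"rot": [0,0,0],"fingers": 10},
  {"slide": [0,-117,-30],"rot": [0,0,0],"fingers": 10},
  {"slide": [0,-117,-70],"rot": [0,0,0],"fingers": 10},
  {"slide": [0,-117,-110],"rot": [0,0,0],"fingers": 10},
  {"slide": [0,-117,-145],"rot": [0,0,0],"fingers": 10},
  {"slide": [0,-117,-165],"rot": [0,0,0],"fingers": 10},
  {"slide": [0,-117,-165],"rot": [0,0,0],"fingers": 10},
  {"slide": [0,-117,-165],"rot": [0,0,0],"fingers": 10},
  {"slide": [0,-117,-165],"rot": [0,0,0],"fingers": 10},
  {"slide": [0,-117,-165],"rot": [0,0,0],"fingers": 10},
])

```text
time: 10.62
tcp_pos: [0.4567, -0.3245, 0.0873]
orientation: [1.0, 0.0, 0.001, 0.001]
contact_force: [0.1, 0.2, -0.6]
gripper_width: 0.0274
grasp_force: 25.0
```

```bash
python3 - <<'E'
from h import *
print(bot.get_state()["tcp_pos"],camera_params("wrist")["t"])
im=capture("wrist")[:,:,::-1];np.save("p5.npy",camera_params("wrist"))
sc=capture("scene")[:,:,::-1][120:250,250:400];cv2.imwrite("pics/w5b.png",np.hstack([im[:,140:480],cv2.resize(sc,(450,420))[:,:]]))
E
```

```text
[ 0.45672499 -0.32449108  0.08732538] [-0.32428067  0.44654489  0.38594756]
```

View pics/w5b.png

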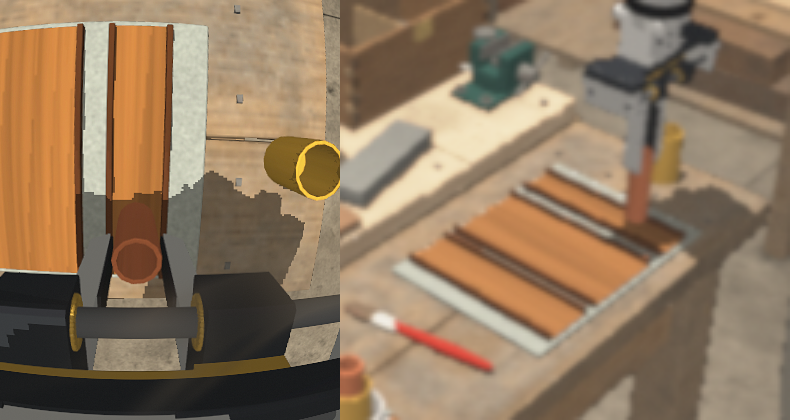

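Wrist view: the cup is centred between the narrow rails (x 110–170), and the stray is untouched. Lower and release.

Call:
apply_moves([
  {"slide": [0,0,-8],"rot": [0,0,0],"fingers": 10},
  {"slide": [0,0,-14],"rot": [0,0,0],"fingers": 10},
  {"slide": [0,0,-14],"rot": [0,0,0],"fingers": 10},
  {"slide": [0,0,-14],"rot": [0,0,0],"fingers": 50},
  {"slide": [0,0,-14],"rot": [0,0,0],"fingers": 50},
  {"slide": [0,0,-14],"rot": [0,0,0],"fingers": 50},
  {"slide": [0,0,-14],"rot": [0,0,0],"fingers": 50},
  {"slide": [0,0,20],"rot": [0,0,0],"fingers": 50},
  {"slide": [0,0,60],"rot": [0,0,0],"fingers": 50},
  {"slide": [0,0,100],"rot": [0,0,0],"fingers": 50},
  {"slide": [0,0,140],"rot": [0,0,0],"fingers": 50},
  {"slide": [0,20,165],"rot": [0,0,0],"fingers": 50},
])

```text
time: 11.72
tcp_pos: [0.4559, -0.3069, 0.2545]
orientation: [1.0, -0.001, 0.002, 0.001]
contact_force: [0.5, 0.1, 0.4]
gripper_width: 0.0496
grasp_force: 0.0
```

Call:
apply_moves([
  {"slide": [5,40,0],"rot": [0,0,0],"fingers": 50},
  {"slide": [10,80,0],"rot": [0,0,0],"fingers": 50},
  {"slide": [15,120,0],"rot": [0,0,0],"fingers": 50},
  {"slide": [20,160,0],"rot": [0,0,0],"fingers": 50},
  {"slide": [20,200,0],"rot": [0,0,0],"fingers": 50},
  {"slide": [20,240,0],"rot": [0,0,0],"fingers": 50},
  {"slide": [20,280,0],"rot": [0,0,0],"fingers": 50},
  {"slide": [15,320,0],"rot": [0,0,0],"fingers": 50},
  {"slide": [10,360,0],"rot": [0,0,0],"fingers": 50},
  {"slide": [5,400,0],"rot": [0,0,0],"fingers": 50},
  {"slide": [0,440,0],"rot": [0,0,0],"fingers": 50},
  {"slide": [-4,466.5,0],"rot": [0,0,0],"fingers": 50},
])

```text
time: 12.72
tcp_pos: [0.4507, 0.1663, 0.2508]
orientation: [1.0, 0.002, 0.0, -0.0]
contact_force: [0.3, 0.2, -0.3]
gripper_width: 0.0498
grasp_force: 0.0
```

Call:
apply_moves([
  {"slide": [0,0,-40],"rot": [0,0,0],"fingers": 50},
  {"slide": [0,0,-80],"rot": [0,0,0],"fingers": 50},
  {"slide": [0,0,-120],"rot": [0,0,0],"fingers": 50},
  {"slide": [0,0,-155],"rot": [0,0,0],"fingers": 50},
  {"slide": [0,0,-168],"rot": [0,0,0],"fingers": 50},
  {"slide": [0,0,-168],"rot": [0,0,0],"fingers": 50},
  {"slide": [0,0,-168],"rot": [0,0,0],"fingers": 10},
  {"slide": [0,0,-168],"rot": [0,0,0],"fingers": 10},
  {"slide": [0,0,-168],"rot": [0,0,0],"fingers": 10},
  {"slide": [0,0,-168],"rot": [0,0,0],"fingers": 10},
  {"slide": [0,0,-168],"rot": [0,0,0],"fingers": 10},
  {"slide": [0,0,-168],"rot": [0,0,0],"fingers": 10},
])

```text
time: 13.72
tcp_pos: [0.4528, 0.1628, 0.0837]
orientation: [1.0, 0.0, 0.001, -0.0]
contact_force: [-0.7, -1.6, 8.9]
gripper_width: 0.0271
grasp_force: 25.0
```

Call:
apply_moves([
  {"slide": [0,0,15],"rot": [0,0,0],"fingers": 10},
  {"slide": [0,0,45],"rot": [0,0,0],"fingers": 10},
  {"slide": [0,0,80],"rot": [0,0,0],"fingers": 10},
  {"slide": [0,0,115],"rot": [0,0,0],"fingers": 10},
  {"slide": [0,0,145],"rot": [0,0,0],"fingers": 10},
  {"slide": [0,-20,168],"rot": [0,0,0],"fingers": 10},
  {"slide": [10,-55,168],"rot": [0,0,0],"fingers": 10},
  {"slide": [20,-94,168],"rot": [0,0,0],"fingers": 10},
  {"slide": [30,-133,168],"rot": [0,0,0],"fingers": 10},
  {"slide": [40,-172,168],"rot": [0,0,0],"fingers": 10},
  {"slide": [50,-211,168],"rot": [0,0,0],"fingers": 10},
  {"slide": [60,-250,168],"rot": [0,0,0],"fingers": 10},
])

```text
time: 14.72
tcp_pos: [0.5118, -0.0894, 0.2514]
orientation: [1.0, 0.0, 0.001, 0.0]
contact_force: [0.6, 0.7, -0.4]
gripper_width: 0.0273
grasp_force: 25.0
```

Call:
apply_moves([
  {"slide": [10,-39,0],"rot": [0,0,0],"fingers": 10},
  {"slide": [20,-78,0],"rot": [0,0,0],"fingers": 10},
  {"slide": [30,-117,0],"rot": [0,0,0],"fingers": 10},
  {"slide": [40,-156,0],"rot": [0,0,0],"fingers": 10},
  {"slide": [44,-195,0],"rot": [0,0,0],"fingers": 10},
  {"slide": [44,-228,-10],"rot": [0,0,0],"fingers": 10},
  {"slide": [44,-238.5,-50],"rot": [0,0,0],"fingers": 10},
  {"slide": [44,-238.5,-90],"rot": [0,0,0],"fingers": 10},
  {"slide": [44,-238.5,-130],"rot": [0,0,0],"fingers": 10},
  {"slide": [44,-238.5,-162],"rot": [0,0,0],"fingers": 10},
  {"slide": [44,-238.5,-162],"rot": [0,0,0],"fingers": 10},
  {"slide": [44,-238.5,-162],"rot": [0,0,0],"fingers": 10},
])

```text
time: 15.72
tcp_pos: [0.5552, -0.3255, 0.0883]
orientation: [1.0, 0.0, -0.001, -0.001]
contact_force: [0.2, -0.7, 1.2]
gripper_width: 0.0273
grasp_force: 25.0
```

```bash
cat > snap.py <<'E'
import sys
from h import *
print(bot.get_state()["tcp_pos"])
p=camera_params("wrist");im=capture("wrist")[:,:,::-1];np.save("p_%s.npy"%sys.argv[1],p);cv2.imwrite("pics/w_%s.png"%sys.argv[1],im)
sc=capture("scene")[:,:,::-1];cv2.imwrite("pics/s_%s.png"%sys.argv[1],sc)
a=cv2.resize(sc[130:310,150:390],(400,300));cv2.imwrite("pics/v_%s.png"%sys.argv[1],np.hstack([cv2.resize(im,(400,300)),a]))
E
python3 snap.py 6
```

```text
[ 0.55519323 -0.32553001  0.0882516 ]
```

View pics/v_6.png

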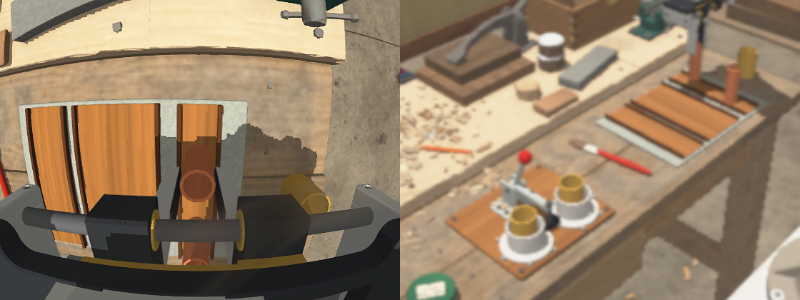

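Call:
apply_moves([
  {"slide": [0,0,-8],"rot": [0,0,0],"fingers": 10},
  {"slide": [0,0,-16],"rot": [0,0,0],"fingers": 10},
  {"slide": [0,0,-16],"rot": [0,0,0],"fingers": 10},
  {"slide": [0,0,-16],"rot": [0,0,0],"fingers": 50},
  {"slide": [0,0,-16],"rot": [0,0,0],"fingers": 50},
  {"slide": [0,0,-16],"rot": [0,0,0],"fingers": 50},
  {"slide": [0,0,-16],"rot": [0,0,0],"fingers": 50},
  {"slide": [0,0,20],"rot": [0,0,0],"fingers": 60},
  {"slide": [0,0,60],"rot": [0,0,0],"fingers": 60},
  {"slide": [0,0,100],"rot": [0,0,0],"fingers": 60},
  {"slide": [0,0,132],"rot": [0,0,0],"fingers": 60},
  {"slide": [-2,34,132],"rot": [0,0,0],"fingers": 60},
])

```text
time: 16.82
tcp_pos: [0.5554, -0.2986, 0.2273]
orientation: [1.0, -0.003, 0.004, 0.003]
contact_force: [0.7, 0.5, -0.5]
gripper_width: 0.0598
grasp_force: 0.0
```

Call:
apply_moves([
  {"slide": [-5,40,0],"rot": [0,0,0],"fingers": 60},
  {"slide": [-10,80,0],"rot": [0,0,0],"fingers": 60},
  {"slide": [-15,120,0],"rot": [0,0,0],"fingers": 60},
  {"slide": [-20,160,0],"rot": [0,0,0],"fingers": 60},
  {"slide": [-30,200,0],"rot": [0,0,0],"fingers": 60},
  {"slide": [-40,240,0],"rot": [0,0,0],"fingers": 60},
  {"slide": [-50,280,0],"rot": [0,0,0],"fingers": 60},
  {"slide": [-60,320,0],"rot": [0,0,0],"fingers": 60},
  {"slide": [-70,360,0],"rot": [0,0,0],"fingers": 60},
  {"slide": [-80,400,0],"rot": [0,0,0],"fingers": 60},
  {"slide": [-90,440,0],"rot": [0,0,0],"fingers": 60},
  {"slide": [-95,480,0],"rot": [0,0,0],"fingers": 60},
])

```text
time: 17.82
tcp_pos: [0.4574, 0.1899, 0.2209]
orientation: [1.0, 0.0, 0.0, 0.0]
contact_force: [1.3, -0.6, 0.4]
gripper_width: 0.0601
grasp_force: 0.0
```

Call:
apply_moves([
  {"slide": [-3,40,0],"rot": [0,0,0],"fingers": 60},
  {"slide": [-5,80,0],"rot": [0,0,0],"fingers": 60},
  {"slide": [-5,80,-40],"rot": [0,0,0],"fingers": 60},
  {"slide": [-5,80,-80],"rot": [0,0,0],"fingers": 60},
  {"slide": [-5,80,-120],"rot": [0,0,0],"fingers": 60},
  {"slide": [-5,80,-150],"rot": [0,0,0],"fingers": 60},
  {"slide": [-5,80,-163],"rot": [0,0,0],"fingers": 60},
  {"slide": [-5,80,-163],"rot": [0,0,0],"fingers": 60},
  {"slide": [-5,80,-163],"rot": [0,0,0],"fingers": 25},
  {"slide": [-5,80,-163],"rot": [0,0,0],"fingers": 25},
  {"slide": [-5,80,-163],"rot": [0,0,0],"fingers": 25},
  {"slide": [-5,80,-163],"rot": [0,0,0],"fingers": 25},
])

```text
time: 18.82
tcp_pos: [0.4543, 0.2684, 0.0583]
orientation: [1.0, 0.0, 0.001, -0.0]
contact_force: [0.7, 1.6, 0.9]
gripper_width: 0.0435
grasp_force: 25.0
```

Call:
apply_moves([
  {"slide": [0,0,15],"rot": [0,0,0],"fingers": 25},
  {"slide": [0,0,45],"rot": [0,0,0],"fingers": 25},
  {"slide": [0,0,80],"rot": [0,0,0],"fingers": 25},
  {"slide": [0,0,115],"rot": [0,0,0],"fingers": 25},
  {"slide": [0,0,150],"rot": [0,0,0],"fingers": 25},
  {"slide": [0,-10,180],"rot": [0,0,0],"fingers": 25},
  {"slide": [5,-45,193],"rot": [0,0,0],"fingers": 25},
  {"slide": [10,-84,193],"rot": [0,0,0],"fingers": 25},
  {"slide": [15,-123,193],"rot": [0,0,0],"fingers": 25},
  {"slide": [20,-162,193],"rot": [0,0,0],"fingers": 25},
  {"slide": [20,-201,193],"rot": [0,0,0],"fingers": 25},
  {"slide": [20,-240,193],"rot": [0,0,0],"fingers": 25},
])

```text
time: 19.82
tcp_pos: [0.4734, 0.0262, 0.2511]
orientation: [1.0, 0.0, 0.001, 0.0]
contact_force: [1.1, -0.4, -0.9]
gripper_width: 0.0437
grasp_force: 25.0
```

Call:
apply_moves([
  {"slide": [0,-39,0],"rot": [0,0,0],"fingers": 25},
  {"slide": [-10,-78,0],"rot": [0,0,0],"fingers": 25},
  {"slide": [-20,-117,0],"rot": [0,0,0],"fingers": 25},
  {"slide": [-34,-152,0],"rot": [0,0,0],"fingers": 25},
  {"slide": [-34,-152,-40],"rot": [0,0,0],"fingers": 25},
  {"slide": [-34,-152,-80],"rot": [0,0,0],"fingers": 25},
  {"slide": [-34,-152,-120],"rot": [0,0,0],"fingers": 25},
  {"slide": [-34,-152,-160],"rot": [0,0,0],"fingers": 25},
  {"slide": [-34,-152,-185],"rot": [0,0,0],"fingers": 25},
  {"slide": [-34,-152,-185],"rot": [0,0,0],"fingers": 25},
  {"slide": [-34,-152,-185],"rot": [0,0,0],"fingers": 25},
])

```text
time: 20.73
tcp_pos: [0.4393, -0.1237, 0.0655]
orientation: [1.0, 0.0, -0.001, -0.0]
contact_force: [0.8, 0.0, -0.3]
gripper_width: 0.0436
grasp_force: 25.0
```

```bash
python3 snap.py 7
```

```text
[ 0.43927691 -0.12367868  0.06553537]
```

View pics/v_7.png

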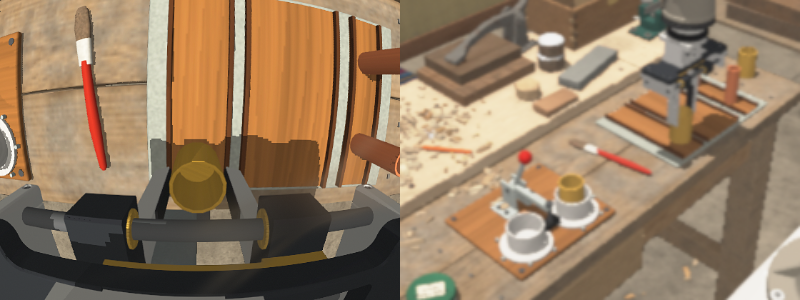

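Mid cup is hanging in line with the middle row (left rails at x 165–235), both small cups are standing, and the emptied big cup is still in its nest.

Call:
apply_moves([
  {"slide": [0,0,-7],"rot": [0,0,0],"fingers": 25},
  {"slide": [0,0,-14],"rot": [0,0,0],"fingers": 25},
  {"slide": [0,0,-14],"rot": [0,0,0],"fingers": 25},
  {"slide": [0,0,-14],"rot": [0,0,0],"fingers": 60},
  {"slide": [0,0,-14],"rot": [0,0,0],"fingers": 60},
  {"slide": [0,0,-14],"rot": [0,0,0],"fingers": 60},
  {"slide": [0,0,20],"rot": [0,0,0],"fingers": 60},
  {"slide": [0,0,60],"rot": [0,0,0],"fingers": 60},
  {"slide": [0,0,100],"rot": [0,0,0],"fingers": 60},
  {"slide": [0,0,140],"rot": [0,0,0],"fingers": 60},
  {"slide": [10,25,155],"rot": [0,0,0],"fingers": 60},
  {"slide": [20,60,155],"rot": [0,0,0],"fingers": 60},
])

```text
time: 21.83
tcp_pos: [0.4617, -0.0656, 0.225]
orientation: [1.0, -0.002, 0.003, 0.001]
contact_force: [1.1, 0.0, -0.5]
gripper_width: 0.0601
grasp_force: 0.0
```

Call:
apply_moves([
  {"slide": [0,40,0],"rot": [0,0,0],"fingers": 60},
  {"slide": [0,80,0],"rot": [0,0,0],"fingers": 60},
  {"slide": [0,120,0],"rot": [0,0,0],"fingers": 60},
  {"slide": [0,160,0],"rot": [0,0,0],"fingers": 60},
  {"slide": [-3,200,0],"rot": [0,0,0],"fingers": 60},
  {"slide": [-6.5,225.5,0],"rot": [0,0,0],"fingers": 60},
  {"slide": [-6.5,225.5,-40],"rot": [0,0,0],"fingers": 60},
  {"slide": [-6.5,225.5,-80],"rot": [0,0,0],"fingers": 60},
  {"slide": [-6.5,225.5,-120],"rot": [0,0,0],"fingers": 60},
  {"slide": [-6.5,225.5,-150],"rot": [0,0,0],"fingers": 60},
  {"slide": [-6.5,225.5,-163],"rot": [0,0,0],"fingers": 60},
  {"slide": [-6.5,225.5,-163],"rot": [0,0,0],"fingers": 60},
])

```text
time: 22.83
tcp_pos: [0.4517, 0.1612, 0.055]
orientation: [1.0, 0.001, -0.002, 0.001]
contact_force: [-0.7, -0.4, -0.6]
gripper_width: 0.06
grasp_force: 0.0
```

Call:
apply_moves([
  {"slide": [0,0,0],"rot": [0,0,0],"fingers": 25},
  {"slide": [0,0,0],"rot": [0,0,0],"fingers": 25},
  {"slide": [0,0,0],"rot": [0,0,0],"fingers": 25},
  {"slide": [0,0,0],"rot": [0,0,0],"fingers": 25},
  {"slide": [0,0,15],"rot": [0,0,0],"fingers": 25},
  {"slide": [0,0,45],"rot": [0,0,0],"fingers": 25},
  {"slide": [0,0,80],"rot": [0,0,0],"fingers": 25},
  {"slide": [0,0,115],"rot": [0,0,0],"fingers": 25},
  {"slide": [0,0,150],"rot": [0,0,0],"fingers": 25},
  {"slide": [0,0,180],"rot": [0,0,0],"fingers": 25},
])

```text
time: 23.67
tcp_pos: [0.4532, 0.1618, 0.2407]
orientation: [1.0, 0.0, 0.001, -0.0]
contact_force: [0.8, -0.2, -1.0]
gripper_width: 0.0434
grasp_force: 25.0
```

Call:
apply_moves([
  {"slide": [7,-40,0],"rot": [0,0,0],"fingers": 25},
  {"slide": [14,-80,0],"rot": [0,0,0],"fingers": 25},
  {"slide": [21,-120,0],"rot": [0,0,0],"fingers": 25},
  {"slide": [28,-160,0],"rot": [0,0,0],"fingers": 25},
  {"slide": [35,-200,0],"rot": [0,0,0],"fingers": 25},
  {"slide": [42,-240,0],"rot": [0,0,0],"fingers": 25},
  {"slide": [50,-275,0],"rot": [0,0,0],"fingers": 25},
  {"slide": [52.5,-287,-30],"rot": [0,0,0],"fingers": 25},
  {"slide": [52.5,-287,-70],"rot": [0,0,0],"fingers": 25},
  {"slide": [52.5,-287,-110],"rot": [0,0,0],"fingers": 25},
  {"slide": [52.5,-287,-150],"rot": [0,0,0],"fingers": 25},
  {"slide": [52.5,-287,-170],"rot": [0,0,0],"fingers": 25},
])

```text
time: 24.67
tcp_pos: [0.5038, -0.1252, 0.0642]
orientation: [1.0, 0.0, -0.001, -0.0]
contact_force: [0.4, 1.2, -1.4]
gripper_width: 0.0433
grasp_force: 25.0
```

Call:
apply_moves([
  {"slide": [0,0,0],"rot": [0,0,0],"fingers": 25},
  {"slide": [0,0,-8],"rot": [0,0,0],"fingers": 25},
  {"slide": [0,0,-16],"rot": [0,0,0],"fingers": 25},
  {"slide": [0,0,-16],"rot": [0,0,0],"fingers": 25},
  {"slide": [0,0,-16],"rot": [0,0,0],"fingers": 60},
  {"slide": [0,0,-16],"rot": [0,0,0],"fingers": 60},
  {"slide": [0,0,-16],"rot": [0,0,0],"fingers": 60},
  {"slide": [0,0,20],"rot": [0,0,0],"fingers": 60},
  {"slide": [0,0,60],"rot": [0,0,0],"fingers": 60},
  {"slide": [0,0,100],"rot": [0,0,0],"fingers": 60},
  {"slide": [0,0,143],"rot": [0,0,0],"fingers": 60},
  {"slide": [0,0,143],"rot": [0,0,0],"fingers": 60},
])

```text
time: 25.67
tcp_pos: [0.509, -0.1257, 0.2185]
orientation: [1.0, 0.0, 0.005, 0.001]
contact_force: [0.8, -0.2, 0.2]
gripper_width: 0.0598
grasp_force: 0.0
```

```bash
python3 snap.py 8; python3 - <<'E'
import cv2,numpy as np
a=cv2.imread("pics/w_8.png");b=cv2.imread("pics/s_8.png")[150:300,180:330]
cv2.imwrite("pics/v8.png",np.hstack([a[:,:],cv2.resize(b,(240,420))]))
E
```

```text
[ 0.50903176 -0.12569847  0.21848046]
```

View pics/v8.png

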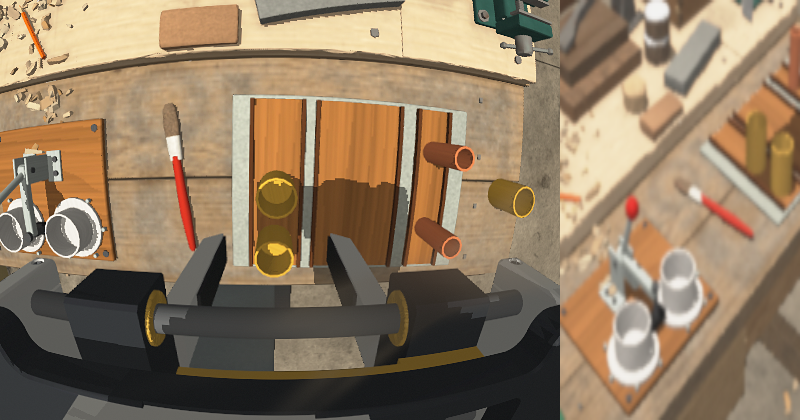

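The middle row holds two cups, the narrow row two, the brush and stray are in place, and the clamp is still on with both big cups empty. Now throw the clamp back.

Call:
apply_moves([
  {"slide": [0,40,0],"rot": [0,0,0],"fingers": 50},
  {"slide": [0,80,0],"rot": [0,0,0],"fingers": 50},
  {"slide": [0,120,0],"rot": [0,0,0],"fingers": 50},
  {"slide": [0,160,0],"rot": [0,0,0],"fingers": 50},
  {"slide": [0,200,0],"rot": [0,0,0],"fingers": 50},
  {"slide": [0,240,0],"rot": [0,0,0],"fingers": 50},
  {"slide": [0,280,0],"rot": [0,0,0],"fingers": 50},
  {"slide": [0,315,0],"rot": [0,0,0],"fingers": 50},
  {"slide": [-1,340,0],"rot": [0,0,0],"fingers": 50},
  {"slide": [-1,340,0],"rot": [0,0,0],"fingers": 50},
  {"slide": [-1,340,0],"rot": [0,0,0],"fingers": 50},
  {"slide": [-1,340,-20],"rot": [0,0,0],"fingers": 50},
])

```text
time: 26.77
tcp_pos: [0.5058, 0.2148, 0.192]
orientation: [1.0, 0.0, 0.001, -0.0]
contact_force: [0.9, 0.1, 0.9]
gripper_width: 0.0501
grasp_force: 0.0
```

Call:
apply_moves([
  {"slide": [0,0,-30],"rot": [0,0,0],"fingers": 50},
  {"slide": [0,0,-60],"rot": [0,0,0],"fingers": 50},
  {"slide": [0,0,-78],"rot": [0,0,0],"fingers": 50},
  {"slide": [0,0,-78],"rot": [0,0,0],"fingers": 50},
  {"slide": [0,0,-78],"rot": [0,0,0],"fingers": 10},
  {"slide": [0,0,-78],"rot": [0,0,0],"fingers": 10},
  {"slide": [0,0,-78],"rot": [0,0,0],"fingers": 10},
  {"slide": [0,0,-78],"rot": [0,0,0],"fingers": 10},
  {"slide": [0,0,-78],"rot": [0,0,0],"fingers": 10},
  {"slide": [0,0,-78],"rot": [0,0,0],"fingers": 10},
], force=20)

```text
time: 27.6
tcp_pos: [0.5054, 0.2138, 0.1136]
orientation: [1.0, 0.0, 0.001, 0.0]
contact_force: [-0.4, -5.6, 7.2]
gripper_width: 0.0228
grasp_force: 20.0
```

Call:
apply_moves([
  {"slide": [3,0,1.6],"rot": [0,0,0],"fingers": 10},
  {"slide": [16.7,0,6.9],"rot": [0,0,0],"fingers": 10},
  {"slide": [31.5,0,9.6],"rot": [0,0,0],"fingers": 10},
  {"slide": [46.6,0,9.8],"rot": [0,0,0],"fingers": 10},
  {"slide": [61.5,0,7.4],"rot": [0,0,0],"fingers": 10},
  {"slide": [75.7,0,2.6],"rot": [0,0,0],"fingers": 10},
  {"slide": [89,0,-4.5],"rot": [0,0,0],"fingers": 10},
  {"slide": [100.9,0,-13.8],"rot": [0,0,0],"fingers": 10},
  {"slide": [111.1,0,-24.8],"rot": [0,0,0],"fingers": 10},
  {"slide": [119.3,0,-37.5],"rot": [0,0,0],"fingers": 10},
  {"slide": [125.3,0,-51.3],"rot": [0,0,0],"fingers": 10},
  {"slide": [129,0,-66],"rot": [0,0,0],"fingers": 10},
])

```text
time: 28.6
tcp_pos: [0.6361, 0.2125, 0.047]
orientation: [1.0, -0.001, 0.001, 0.001]
contact_force: [1.6, -7.0, 2.4]
gripper_width: 0.0226
grasp_force: 20.0
```

Call:
apply_moves([
  {"slide": [0,0,0],"rot": [0,0,0],"fingers": 10},
  {"slide": [0,0,0],"rot": [0,0,0],"fingers": 10},
  {"slide": [0,0,0],"rot": [0,0,0],"fingers": 50},
  {"slide": [0,0,0],"rot": [0,0,0],"fingers": 50},
  {"slide": [0,0,0],"rot": [0,0,0],"fingers": 50},
  {"slide": [0,0,0],"rot": [0,0,0],"fingers": 50},
  {"slide": [0,0,40],"rot": [0,0,0],"fingers": 60},
  {"slide": [0,0,80],"rot": [0,0,0],"fingers": 80},
  {"slide": [0,0,120],"rot": [0,0,0],"fingers": 80},
  {"slide": [0,0,160],"rot": [0,0,0],"fingers": 80},
  {"slide": [0,0,204],"rot": [0,0,0],"fingers": 80},
])

```text
time: 29.52
tcp_pos: [0.6331, 0.2148, 0.2502]
orientation: [1.0, 0.001, -0.0, -0.0]
contact_force: [0.7, -0.0, -0.3]
gripper_width: 0.0787
grasp_force: 0.0
```

Call:
apply_moves([
  {"slide": [-35,10,0],"rot": [0,0,0],"fingers": 80},
  {"slide": [-70,20,0],"rot": [0,0,0],"fingers": 80},
  {"slide": [-105,30,0],"rot": [0,0,0],"fingers": 80},
  {"slide": [-140,40,0],"rot": [0,0,0],"fingers": 80},
  {"slide": [-179,54,0],"rot": [0,0,0],"fingers": 80},
  {"slide": [-179,54,0],"rot": [0,0,0],"fingers": 80},
  {"slide": [-179,54,0],"rot": [0,0,0],"fingers": 80},
])

```text
time: 30.1
tcp_pos: [0.4531, 0.2698, 0.2491]
orientation: [1.0, 0.002, 0.001, -0.0]
contact_force: [0.5, -0.7, 0.9]
gripper_width: 0.08
grasp_force: 0.0
```

```bash
python3 snap.py 9; python3 - <<'E'
from h import *
s=camera_params("scene")
im=cv2.cvtColor(cv2.imread("pics/s_9.png"),cv2.COLOR_BGR2HSV)
k=cv2.inRange(im,(0,150,110),(6,255,255))|cv2.inRange(im,(174,150,110),(180,255,255))
n,l,st,c=cv2.connectedComponentsWithStats(k)
print([(c[i],st[i,4]) for i in range(1,n) if st[i,4]>8]); print("thrown",proj(s,(.6335,.2136,.064)),"on",proj(s,(.5067,.2145,.132)))
E
```

```text
[0.45313421 0.2697767  0.24907325]
[(array([284.48, 227.03]), np.int32(100)), (array([197.11538462, 224.15384615]), np.int32(26))]
thrown [197.69287844 225.54786971] on [224.5913692  224.78106189]
```

```bash
python3 - <<'E'
from h import *
pj=np.load("pj.npy",allow_pickle=True).item()
for v in(122,136): print(onz(wray(pj,256,v),.155),onz(wray(pj,256,v),.13))
E
```

```text
[0.55181247 0.21261428 0.155     ] [0.55203075 0.21417649 0.13      ]
[0.53338356 0.21274928 0.155     ] [0.53252382 0.21431939 0.13      ]
```

Call:
apply_moves([
  {"slide": [0,0,-40],"rot": [0,0,0],"fingers": 80},
  {"slide": [0,0,-80],"rot": [0,0,0],"fingers": 80},
  {"slide": [0,0,-120],"rot": [0,0,0],"fingers": 80},
  {"slide": [0,0,-160],"rot": [0,0,0],"fingers": 80},
  {"slide": [0,0,-195],"rot": [0,0,0],"fingers": 80},
  {"slide": [0,0,-213],"rot": [0,0,0],"fingers": 80},
  {"slide": [0,0,-220],"rot": [0,0,0],"fingers": 80},
  {"slide": [0,0,-220],"rot": [0,0,0],"fingers": 80},
  {"slide": [0,0,-220],"rot": [0,0,0],"fingers": 45},
  {"slide": [0,0,-220],"rot": [0,0,0],"fingers": 45},
  {"slide": [0,0,-220],"rot": [0,0,0],"fingers": 45},
  {"slide": [0,0,-220],"rot": [0,0,0],"fingers": 45},
], force=40)

```text
time: 31.2
tcp_pos: [0.4558, 0.269, 0.0296]
orientation: [1.0, 0.0, 0.001, -0.0]
contact_force: [0.4, -1.7, 9.4]
gripper_width: 0.0613
grasp_force: 40.0
```

Call:
apply_moves([
  {"slide": [0,0,0],"rot": [0,0,0],"fingers": 45},
  {"slide": [0,0,6],"rot": [0,0,0],"fingers": 45},
  {"slide": [0,0,20],"rot": [0,0,0],"fingers": 45},
  {"slide": [0,0,50],"rot": [0,0,0],"fingers": 45},
  {"slide": [0,0,85],"rot": [0,0,0],"fingers": 45},
  {"slide": [0,0,120],"rot": [0,0,0],"fingers": 45},
  {"slide": [0,0,155],"rot": [0,0,0],"fingers": 45},
  {"slide": [0,0,180],"rot": [0,0,0],"fingers": 45},
  {"slide": [0,0,180],"rot": [0,0,0],"fingers": 45},
])

```text
time: 31.95
tcp_pos: [0.4565, 0.2702, 0.2141]
orientation: [1.0, 0.0, 0.004, -0.002]
contact_force: [0.4, -0.0, -1.4]
gripper_width: 0.0613
grasp_force: 40.0
```

Call:
apply_moves([
  {"slide": [0,-30,0],"rot": [0,0,0],"fingers": 45},
  {"slide": [0,-65,0],"rot": [0,0,0],"fingers": 45},
  {"slide": [0,-103,0],"rot": [0,0,0],"fingers": 45},
  {"slide": [0,-142,0],"rot": [0,0,0],"fingers": 45},
  {"slide": [10,-180,0],"rot": [0,0,0],"fingers": 45},
  {"slide": [22,-218,0],"rot": [0,0,0],"fingers": 45},
  {"slide": [34,-256,0],"rot": [0,0,0],"fingers": 45},
  {"slide": [46,-294,0],"rot": [0,0,0],"fingers": 45},
  {"slide": [58,-332,0],"rot": [0,0,0],"fingers": 45},
  {"slide": [70,-370,0],"rot": [0,0,0],"fingers": 45},
  {"slide": [82,-408,0],"rot": [0,0,0],"fingers": 45},
  {"slide": [94,-446,0],"rot": [0,0,0],"fingers": 45},
])

```text
time: 32.95
tcp_pos: [0.5486, -0.1793, 0.2082]
orientation: [1.0, 0.0, 0.0, 0.0]
contact_force: [1.0, 0.4, -1.4]
gripper_width: 0.0616
grasp_force: 40.0
```

Call:
apply_moves([
  {"slide": [6,-35,0],"rot": [0,0,0],"fingers": 45},
  {"slide": [6,-49,0],"rot": [0,0,0],"fingers": 45},
  {"slide": [6,-49,-35],"rot": [0,0,0],"fingers": 45},
  {"slide": [6,-49,-70],"rot": [0,0,0],"fingers": 45},
  {"slide": [6,-49,-105],"rot": [0,0,0],"fingers": 45},
  {"slide": [6,-49,-140],"rot": [0,0,0],"fingers": 45},
  {"slide": [6,-49,-160],"rot": [0,0,0],"fingers": 45},
  {"slide": [6,-49,-160],"rot": [0,0,0],"fingers": 45},
  {"slide": [6,-49,-160],"rot": [0,0,0],"fingers": 45},
])

```text
time: 33.7
tcp_pos: [0.5542, -0.2258, 0.0479]
orientation: [1.0, 0.001, -0.001, -0.0]
contact_force: [0.7, 0.0, -1.0]
gripper_width: 0.0613
grasp_force: 40.0
```

```bash
python3 snap.py 10; python3 - <<'E'
from h import *
p=np.load("p_10.npy",allow_pickle=True).item(); s=camera_params("scene")
im=cv2.cvtColor(cv2.imread("pics/w_10.png"),cv2.COLOR_BGR2HSV)
# wide-row orange transitions ahead of the cup (x~.59-.61)
v=int(wproj(p,(.595,-.2265,.009))[1]); o=cv2.inRange(im,(5,110,60),(22,255,255))
r=o[v]>0; t=np.nonzero(np.diff(r.astype(int)))[0]
print(v,[(int(a),onz(wray(p,a+.5,v),.009)[:2].round(4).tolist()) for a in t])
E
```

```text
[ 0.55416785 -0.22581992  0.04787125]
170 [(97, [0.5981, -0.0919]), (102, [0.598, -0.0964]), (106, [0.5978, -0.1]), (179, [0.5962, -0.1583]), (197, [0.5959, -0.1713]), (203, [0.5959, -0.1755]), (205, [0.5959, -0.1769]), (352, [0.5961, -0.277]), (354, [0.5961, -0.2784]), (360, [0.5962, -0.2826]), (388, [0.5967, -0.3031]), (441, [0.5981, -0.3458]), (445, [0.5982, -0.3493]), (450, [0.5984, -0.3538])]
```

Call:
apply_moves([
  {"slide": [0,0,-10],"rot": [0,0,0],"fingers": 45},
  {"slide": [0,0,-19],"rot": [0,0,0],"fingers": 45},
  {"slide": [0,0,-19],"rot": [0,0,0],"fingers": 45},
  {"slide": [0,0,-19],"rot": [0,0,0],"fingers": 45},
  {"slide": [0,0,-19],"rot": [0,0,0],"fingers": 80},
  {"slide": [0,0,-19],"rot": [0,0,0],"fingers": 80},
  {"slide": [0,0,-19],"rot": [0,0,0],"fingers": 80},
  {"slide": [0,0,10],"rot": [0,0,0],"fingers": 80},
  {"slide": [0,0,50],"rot": [0,0,0],"fingers": 80},
  {"slide": [0,0,90],"rot": [0,0,0],"fingers": 80},
  {"slide": [0,0,130],"rot": [0,0,0],"fingers": 80},
  {"slide": [0,0,160],"rot": [0,0,0],"fingers": 80},
])

```text
time: 34.8
tcp_pos: [0.5553, -0.2264, 0.212]
orientation: [1.0, 0.0, 0.001, 0.0]
contact_force: [-0.1, 0.0, -0.4]
gripper_width: 0.0801
grasp_force: 0.0
```

Call:
apply_moves([
  {"slide": [-10,38,0],"rot": [0,0,0],"fingers": 80},
  {"slide": [-20,76,0],"rot": [0,0,0],"fingers": 80},
  {"slide": [-30,114,0],"rot": [0,0,0],"fingers": 80},
  {"slide": [-40,152,0],"rot": [0,0,0],"fingers": 80},
  {"slide": [-50,190,0],"rot": [0,0,0],"fingers": 80},
  {"slide": [-60,228,0],"rot": [0,0,0],"fingers": 80},
  {"slide": [-70,266,0],"rot": [0,0,0],"fingers": 80},
  {"slide": [-80,304,0],"rot": [0,0,0],"fingers": 80},
  {"slide": [-90,342,0],"rot": [0,0,0],"fingers": 80},
  {"slide": [-100.5,375,0],"rot": [0,0,0],"fingers": 80},
  {"slide": [-100.5,387,0],"rot": [0,0,0],"fingers": 80},
  {"slide": [-100.5,387,-30],"rot": [0,0,0],"fingers": 80},
])

```text
time: 35.8
tcp_pos: [0.4562, 0.1656, 0.1824]
orientation: [1.0, 0.003, 0.004, -0.002]
contact_force: [1.3, -0.9, 0.3]
gripper_width: 0.0798
grasp_force: 0.0
```

Call:
apply_moves([
  {"slide": [0,0,-40],"rot": [0,0,0],"fingers": 80},
  {"slide": [0,0,-80],"rot": [0,0,0],"fingers": 80},
  {"slide": [0,0,-120],"rot": [0,0,0],"fingers": 80},
  {"slide": [0,0,-143],"rot": [0,0,0],"fingers": 80},
  {"slide": [0,0,-150],"rot": [0,0,0],"fingers": 80},
  {"slide": [0,0,-150],"rot": [0,0,0],"fingers": 80},
  {"slide": [0,0,-150],"rot": [0,0,0],"fingers": 45},
  {"slide": [0,0,-150],"rot": [0,0,0],"fingers": 45},
  {"slide": [0,0,-150],"rot": [0,0,0],"fingers": 45},
  {"slide": [0,0,-150],"rot": [0,0,0],"fingers": 45},
  {"slide": [0,0,-150],"rot": [0,0,0],"fingers": 45},
])

```text
time: 36.72
tcp_pos: [0.4554, 0.1608, 0.0298]
orientation: [1.0, 0.0, 0.001, -0.0]
contact_force: [-1.4, -1.9, 12.0]
gripper_width: 0.0618
grasp_force: 40.0
```

Call:
apply_moves([
  {"slide": [0,0,6],"rot": [0,0,0],"fingers": 45},
  {"slide": [0,0,20],"rot": [0,0,0],"fingers": 45},
  {"slide": [0,0,50],"rot": [0,0,0],"fingers": 45},
  {"slide": [0,0,85],"rot": [0,0,0],"fingers": 45},
  {"slide": [0,0,120],"rot": [0,0,0],"fingers": 45},
  {"slide": [0,0,155],"rot": [0,0,0],"fingers": 45},
  {"slide": [0,-20,180],"rot": [0,0,0],"fingers": 45},
  {"slide": [3,-55,180],"rot": [0,0,0],"fingers": 45},
  {"slide": [6,-94,180],"rot": [0,0,0],"fingers": 45},
  {"slide": [9,-133,180],"rot": [0,0,0],"fingers": 45},
  {"slide": [12,-172,180],"rot": [0,0,0],"fingers": 45},
  {"slide": [12,-211,180],"rot": [0,0,0],"fingers": 45},
])

```text
time: 37.72
tcp_pos: [0.4662, -0.0521, 0.2094]
orientation: [1.0, 0.001, 0.001, -0.0]
contact_force: [0.7, -0.4, -2.5]
gripper_width: 0.0616
grasp_force: 40.0
```

Call:
apply_moves([
  {"slide": [0,-39,0],"rot": [0,0,0],"fingers": 45},
  {"slide": [-2,-78,0],"rot": [0,0,0],"fingers": 45},
  {"slide": [-4,-117,0],"rot": [0,0,0],"fingers": 45},
  {"slide": [-8,-155,0],"rot": [0,0,0],"fingers": 45},
  {"slide": [-9.5,-174,0],"rot": [0,0,0],"fingers": 45},
  {"slide": [-9.5,-174,-35],"rot": [0,0,0],"fingers": 45},
  {"slide": [-9.5,-174,-70],"rot": [0,0,0],"fingers": 45},
  {"slide": [-9.5,-174,-105],"rot": [0,0,0],"fingers": 45},
  {"slide": [-9.5,-174,-140],"rot": [0,0,0],"fingers": 45},
  {"slide": [-9.5,-174,-160],"rot": [0,0,0],"fingers": 45},
  {"slide": [-9.5,-174,-160],"rot": [0,0,0],"fingers": 45},
])

```text
time: 38.63
tcp_pos: [0.4545, -0.2233, 0.0453]
orientation: [1.0, 0.0, -0.002, -0.001]
contact_force: [-1.3, 0.9, -1.8]
gripper_width: 0.0617
grasp_force: 40.0
```

Call:
apply_moves([
  {"slide": [0,0,-10],"rot": [0,0,0],"fingers": 45},
  {"slide": [0,0,-19],"rot": [0,0,0],"fingers": 45},
  {"slide": [0,0,-19],"rot": [0,0,0],"fingers": 45},
  {"slide": [0,0,-19],"rot": [0,0,0],"fingers": 45},
  {"slide": [0,0,-19],"rot": [0,0,0],"fingers": 80},
  {"slide": [0,0,-19],"rot": [0,0,0],"fingers": 80},
  {"slide": [0,0,-19],"rot": [0,0,0],"fingers": 80},
  {"slide": [0,0,20],"rot": [0,0,0],"fingers": 80},
  {"slide": [0,0,60],"rot": [0,0,0],"fingers": 80},
  {"slide": [0,0,100],"rot": [0,0,0],"fingers": 80},
  {"slide": [0,0,140],"rot": [0,0,0],"fingers": 80},
  {"slide": [0,-20,160],"rot": [0,0,0],"fingers": 80},
])

```text
time: 39.63
tcp_pos: [0.4585, -0.2421, 0.2135]
orientation: [1.0, 0.002, 0.003, 0.001]
contact_force: [2.5, 0.0, 0.9]
gripper_width: 0.08
grasp_force: 0.0
```

Call:
apply_moves([
  {"slide": [0,-40,10],"rot": [0,0,0],"fingers": 70},
  {"slide": [0,-80,20],"rot": [0,0,0],"fingers": 70},
  {"slide": [0,-115,40],"rot": [0,0,0],"fingers": 70},
  {"slide": [0,-115,60],"rot": [0,0,0],"fingers": 70},
  {"slide": [0,-115,60],"rot": [0,0,0],"fingers": 70},
  {"slide": [0,-115,60],"rot": [0,0,0],"fingers": 70},
  {"slide": [0,-115,60],"rot": [0,0,0],"fingers": 70},
])

```text
time: 40.22
tcp_pos: [0.4567, -0.3586, 0.2678]
orientation: [1.0, 0.001, -0.0, -0.0]
contact_force: [0.4, -0.8, -0.8]
gripper_width: 0.0703
grasp_force: 0.0
```

```bash
python3 snap.py 11; python3 - <<'E'
from h import *
p=np.load("p_11.npy",allow_pickle=True).item(); s=camera_params("side")
im=cv2.cvtColor(cv2.imread("pics/w_11.png"),cv2.COLOR_BGR2HSV)
br=cv2.inRange(im,(18,120,70),(34,255,255))
n,l,st,c=cv2.connectedComponentsWithStats(br)
for i in range(1,n):
    if st[i,4]>150: print("w",st[i],c[i],onz(wray(p,*c[i]),.031)[:2])
print([wproj(p,(.504,-.459,z)) for z in(0,.062)])
d=capture("side")[:,:,::-1]; cv2.imwrite("pics/d_11.png",d)
b=cv2.inRange(cv2.cvtColor(d,cv2.COLOR_BGR2HSV),(16,110,60),(34,255,255)); b[:,:220]=0;b[:,330:]=0
n,l,st,c=cv2.connectedComponentsWithStats(b)
for i in range(1,n):
    if st[i,4]>60: print("side",st[i],c[i],onz(ray(s,*c[i]),.031)[:2])
E
```

```text
[ 0.45668512 -0.35856346  0.26780153]
w [ 332  130   43   36 1237] [353.1843169  146.72594988] [ 0.50194127 -0.45687301]
w [  82  132   48   35 1311] [105.14874142 147.7238749 ] [ 0.50632369 -0.11832232]
w [  86  178   45   39 1272] [107.7091195  196.41352201] [ 0.4364479  -0.11570099]
w [126 289  24  55 678] [135.45722714 315.99262537] [ 0.23824726 -0.12966719]
w [404 289  23  55 613] [417.40619902 317.61337684] [ 0.23612546 -0.58720885]
w [ 197  343  301   36 2673] [361.10961467 366.37336326] [ 0.14011249 -0.50315919]
[array([349.60000565, 143.72551723]), array([360.82459069, 146.90814704])]
side [243 230  14  21 258] [249.21317829 239.31395349] [ 0.43546182 -0.09645666]
side [264 230  15  25 316] [271.38924051 241.53164557] [ 0.50585443 -0.11013729]
side [259 294  19  34 590] [267.98644068 310.78644068] [ 0.50223546 -0.46066709]
```

Call:
apply_moves([
  {"slide": [15,-33,0],"rot": [0,0,0],"fingers": 70},
  {"slide": [30,-66,-10],"rot": [0,0,0],"fingers": 70},
  {"slide": [45.5,-99,-20],"rot": [0,0,0],"fingers": 70},
  {"slide": [45.5,-99,-60],"rot": [0,0,0],"fingers": 70},
  {"slide": [45.5,-99,-100],"rot": [0,0,0],"fingers": 70},
  {"slide": [45.5,-99,-140],"rot": [0,0,0],"fingers": 70},
  {"slide": [45.5,-99,-180],"rot": [0,0,0],"fingers": 70},
  {"slide": [45.5,-99,-215],"rot": [0,0,0],"fingers": 70},
  {"slide": [45.5,-99,-229],"rot": [0,0,0],"fingers": 70},
  {"slide": [45.5,-99,-229],"rot": [0,0,0],"fingers": 70},
  {"slide": [45.5,-99,-229],"rot": [0,0,0],"fingers": 25},
  {"slide": [45.5,-99,-229],"rot": [0,0,0],"fingers": 25},
], force=25)

```text
time: 41.37
tcp_pos: [0.5034, -0.4592, 0.0415]
orientation: [1.0, 0.0, 0.001, 0.001]
contact_force: [0.4, -0.7, 0.6]
gripper_width: 0.0599
grasp_force: 0.0
```

Call:
apply_moves([
  {"slide": [0,0,0],"rot": [0,0,0],"fingers": 25},
  {"slide": [0,0,0],"rot": [0,0,0],"fingers": 25},
  {"slide": [0,0,0],"rot": [0,0,0],"fingers": 25},
  {"slide": [0,0,0],"rot": [0,0,0],"fingers": 25},
  {"slide": [0,0,15],"rot": [0,0,0],"fingers": 25},
  {"slide": [0,0,45],"rot": [0,0,0],"fingers": 25},
  {"slide": [0,0,80],"rot": [0,0,0],"fingers": 25},
  {"slide": [0,0,115],"rot": [0,0,0],"fingers": 25},
  {"slide": [0,0,150],"rot": [0,0,0],"fingers": 25},
  {"slide": [0,0,180],"rot": [0,0,0],"fingers": 25},
  {"slide": [0,0,180],"rot": [0,0,0],"fingers": 25},
])

```text
time: 42.28
tcp_pos: [0.5043, -0.4602, 0.2269]
orientation: [1.0, 0.0, 0.004, 0.003]
contact_force: [0.6, 0.5, -1.1]
gripper_width: 0.0427
grasp_force: 25.0
```

Call:
apply_moves([
  {"slide": [8,40,0],"rot": [0,0,0],"fingers": 25},
  {"slide": [16,80,0],"rot": [0,0,0],"fingers": 25},
  {"slide": [24,120,0],"rot": [0,0,0],"fingers": 25},
  {"slide": [32,160,0],"rot": [0,0,0],"fingers": 25},
  {"slide": [40,200,0],"rot": [0,0,0],"fingers": 25},
  {"slide": [48,240,0],"rot": [0,0,0],"fingers": 25},
  {"slide": [56,280,0],"rot": [0,0,0],"fingers": 25},
  {"slide": [64,315,0],"rot": [0,0,0],"fingers": 25},
  {"slide": [69.5,331.5,0],"rot": [0,0,0],"fingers": 25},
  {"slide": [69.5,331.5,-40],"rot": [0,0,0],"fingers": 25},
  {"slide": [69.5,331.5,-80],"rot": [0,0,0],"fingers": 25},
  {"slide": [69.5,331.5,-120],"rot": [0,0,0],"fingers": 25},
])

```text
time: 43.28
tcp_pos: [0.5723, -0.1264, 0.0988]
orientation: [1.0, 0.001, 0.001, 0.0]
contact_force: [-0.9, 0.1, -1.8]
gripper_width: 0.0427
grasp_force: 25.0
```

Call:
apply_moves([
  {"slide": [0,0,-20],"rot": [0,0,0],"fingers": 25},
  {"slide": [0,0,-36],"rot": [0,0,0],"fingers": 25},
  {"slide": [0,0,-36],"rot": [0,0,0],"fingers": 25},
  {"slide": [0,0,-36],"rot": [0,0,0],"fingers": 25},
  {"slide": [0,0,-36],"rot": [0,0,0],"fingers": 25},
])

```text
time: 43.7
tcp_pos: [0.5725, -0.127, 0.0645]
orientation: [1.0, 0.0, 0.001, 0.0]
contact_force: [0.0, -0.9, -0.3]
gripper_width: 0.0427
grasp_force: 25.0
```

```bash
python3 snap.py 12; python3 - <<'E'
from h import *
p=np.load("p_12.npy",allow_pickle=True).item()
im=cv2.cvtColor(cv2.imread("pics/w_12.png"),cv2.COLOR_BGR2HSV)
print(wproj(p,(.572,-.127,.071)))
br=cv2.inRange(im,(18,120,70),(34,255,255));n,l,st,c=cv2.connectedComponentsWithStats(br)
for i in range(1,n):
    if st[i,4]>150: print(st[i],c[i])
E
```

```text
[ 0.57253127 -0.12698448  0.0644927 ]
[277.4283153  254.89934843]
[ 236  199   81  109 6854] [276.12197257 255.40297636]
[178 292  18  57 547] [185.29433272 320.30530165]
[358 292  17  57 526] [367.47718631 320.81178707]
[ 141  338  315   42 4728] [299.06810491 362.95050761]
```

Call:
apply_moves([
  {"slide": [0,0,-7],"rot": [0,0,0],"fingers": 25},
  {"slide": [0,0,-14],"rot": [0,0,0],"fingers": 25},
  {"slide": [0,0,-14],"rot": [0,0,0],"fingers": 25},
  {"slide": [0,0,-14],"rot": [0,0,0],"fingers": 60},
  {"slide": [0,0,-14],"rot": [0,0,0],"fingers": 60},
  {"slide": [0,0,-14],"rot": [0,0,0],"fingers": 60},
  {"slide": [0,0,20],"rot": [0,0,0],"fingers": 60},
  {"slide": [0,0,60],"rot": [0,0,0],"fingers": 60},
  {"slide": [0,0,100],"rot": [0,0,0],"fingers": 60},
  {"slide": [0,0,140],"rot": [0,0,0],"fingers": 60},
  {"slide": [-10,-10,180],"rot": [0,0,0],"fingers": 60},
  {"slide": [-20,-40,205],"rot": [0,0,0],"fingers": 60},
])

```text
time: 44.8
tcp_pos: [0.5531, -0.1631, 0.2722]
orientation: [1.0, 0.003, 0.002, -0.0]
contact_force: [0.9, -0.5, -0.6]
gripper_width: 0.0603
grasp_force: 0.0
```

Call:
apply_moves([
  {"slide": [-20,-20,30],"rot": [0,0,0],"fingers": 60},
  {"slide": [-40,-40,60],"rot": [0,0,0],"fingers": 60},
  {"slide": [-60,-60,90],"rot": [0,0,0],"fingers": 60},
  {"slide": [-70,-65,120],"rot": [0,0,0],"fingers": 60},
  {"slide": [-70,-65,120],"rot": [0,0,0],"fingers": 60},
  {"slide": [-70,-65,120],"rot": [0,0,0],"fingers": 60},
  {"slide": [-70,-65,120],"rot": [0,0,0],"fingers": 60},
  {"slide": [-70,-65,120],"rot": [0,0,0],"fingers": 60},
])

```text
time: 45.47
tcp_pos: [0.4817, -0.2312, 0.3868]
orientation: [1.0, 0.001, -0.001, -0.0]
contact_force: [-1.0, 1.0, 0.2]
gripper_width: 0.0599
grasp_force: 0.0
```

```bash
python3 snap.py 13; python3 - <<'E'
from h import *
a=cv2.imread("pics/w_13.png")[50:250,90:500];b=cv2.imread("pics/s_13.png")[140:310,150:390]
cv2.imwrite("pics/v13.png",np.vstack([cv2.resize(a,(615,300)),np.hstack([cv2.resize(b,(424,300)),np.zeros((300,191,3),np.uint8)])]))
E
```

```text
[ 0.48174328 -0.2311705   0.38681934]
```

View pics/v13.png

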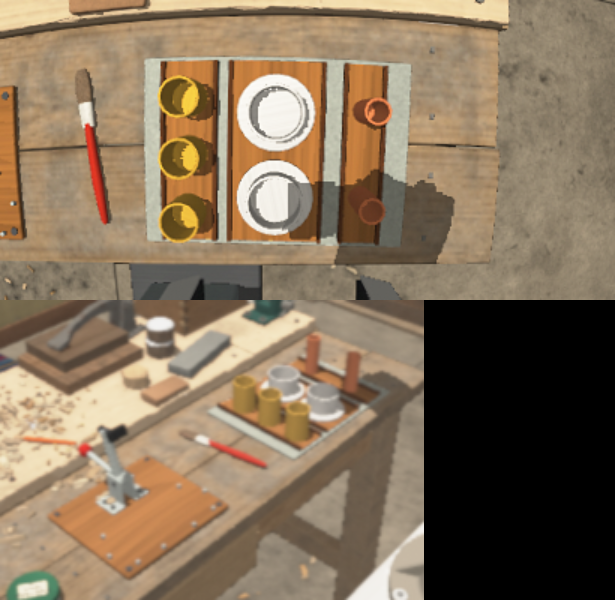

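All seven cups stand in their rows (middle row at left, wide in the centre, narrow at right), the clamp is thrown back, and the tin and brush are untouched. Handing in.

```bash
python3 -c "
from station import workorder; print(workorder.hand_in())"
```

```text
the job is handed in; nothing more can be done
None
```

I handed the job in at about 45 s; `hand_in()` returned no verdict. The last images show all seven cups standing in the rows of their own size, the clamp thrown back, and the wax tin and glue brush where they were.

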